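# Clamp a ukulele body on the carving board

## Robot

A 6-joint arm with a two-finger parallel gripper is mounted at the origin on the work surface. World frame = base frame: x ahead of the robot, y to its left, z up, the work surface at z = 0. Lengths are in m, angles in rad, forces in N, time in s.
With the tool pointing down it reaches from about 0.25 to 0.725 m from the base axis. Payload 9.7 kg.
Tool frame: the origin (TCP) lies midway between the tips of the shut fingers; the grasp point (between the pads) lies r.hold_point_z behind it (r.hold_point_z is the distance from the TCP to the grasp point, in m); y points along the fingers, z is the direction in which the jaws open and shut, and the axes are right-handed (so a half turn about y gives the same grasp; the last joint's range is limited). The gripper opens to 85 mm and grips with 20 to 120 N. Pads are 22 mm wide; open, the fingers measure 114 mm over their backs; the gripper's body (76 mm by 85 mm) begins 54 mm behind the grasp point. The pads swing forward as they close: fully open they stand 13 mm farther back than shut.
Start: joints at [1.274, 0.087, 0.176, 1.66, 0, 1.571], TCP at [0.161, 0.526, 0.231] pointing down, gripper open.
Joint ranges: [-3.13, 3.13], [-0.85, 1.81], [-1.15, 1.24], [-2.2, 2.28], [-1.44, 1.52], [-3.14, 3.14]. Speed limits (rad/s): [2.22, 2.22, 2.57, 3.14, 3.14, 3.14].

## Interface

Orientations are given as a unit quaternion [w, x, y, z].
In Python, from station import r gives the robot as it stands.
- The arm moves only by the tool jog_arm, never from a script. Its argument "increments" is a list of rows, each a list of 3 entries, a list of its own where there are three numbers: the opening in per cent of the stroke, from 0 (shut) to 100 (fully open), then the shift along the tool's x, y, z in m, then the turn, a rotation vector about the tool's x, y, z in rad. In form: [[jaw, [x, y, z], [ax, ay, az]], ...]. A call has 1 to 20 rows; each row is the pose to reach, as a shift and turn from the pose measured when the call began, along the tool's axes at that moment; what a row does not reach only later rows make up. A row lasts 1/10 s, in which the tool goes at most 50 mm and 8.59 degrees, less where a joint would pass 70% of its speed; a pose out of reach is approached as far as the arm can. A call with a gripper value outside its range is refused whole. The fingers move at their own pace and stop on an object; "force" is the grip in N (left out, the last holds). Time passes only in rows, so rows that repeat a pose let the fingers close. It gives the time, the measured TCP pose, the force and the opening at its end, in the units of the state.
- r.state(): the state, without advancing time (a new reading comes with each control period).
- r.snapshot(name): name is "scene" or "top" or "wrist"; returns the picture (480x640x3 uint8, red, green, blue); there is no depth.
- r.camera_params(name): a dict with "mtx" (3x3 intrinsics, pixels), "view" (4x4, takes a point from world to camera coordinates). Camera axes: x right, y up, looking along -z (the intrinsics and any distortion apply to the point x, -y, -z); pixel columns grow to the right and rows downward; lengths in m; the calibration is good to about 2 mm. A picture is of the moment at which its call begins: read the wrist's pose just before it. camera_params takes no time and is no camera call; for the wrist camera it gives the pose at the moment of the call.
- r.job_done(): hands the job in, once; it reports no verdict.
The state is a dict: "clock": time; "joint_pos": joint angles; "joint_vel": joint speeds; "joint_torque": joint torques, N m; "ee_pos": TCP position; "tool_rot": TCP orientation; "force": force on the tool from outside, world axes, zero at the start; "wrist_torque": the same for the moment, N m; "finger_gap": finger opening in m.
Only numpy, scipy, OpenCV 4.12 (cv2) and the standard library are available. Lean on these libraries where they do the work, as an engineer would, in place of code of your own. Each camera call takes 0.05 s, during which the arm holds its last target.

## Task

Clamp the ukulele body down on the sloping carving board: swing the wooden hold-down strap round the stud until its nose lies over the cork pad on the body's rim, then turn the wing nut, which stands loose on the stud, backward (anticlockwise) until you see or feel it drop into the start of the thread, and only then run it forward until it has pressed the sprung strap fully down on the pad. Let go, and leave the other tools and things on the bench where they are.

Things in the scene. Friction and masses are not known exactly. Their poses are not given: they have to be found in the camera images.
- stud_tip (a point): Centre of the tip of the steel stud standing square on the sloping plywood carving board. Frame fixed to the board: z along the stud, out of the board, 28 degrees from vertical; y down the slope; x level, along the hinge. The tip is 101 mm above the board's face. Right-hand thread, 27.5 mm across, two starts 11 mm below the tip; above them a plain nose 20 mm across.
- nut_grip (a point): Middle of the wing of the loose cast-aluminium wing nut (82 mm tall, 260 g), on the nut's axis (its z), 72 mm above its underside. The wing is one upright flat bar across the closed top: 110 mm long along the nut's x, 14 mm thick along its y, from 22 mm below this point (top of the round hub, 48 mm across) to 10 mm above. At the start it rocks loosely on the stud's nose, not caught by the thread.
- wing_end (a point): Point on the wing 50 mm from the nut's axis along its x, level with nut_grip; shows the turn. At the start the nut's x is within 0.3 rad of the board's x and nut_grip 39 to 42 mm beyond stud_tip. Turned backward (anticlockwise from above) 0.6 to 1.6 rad it rides up 1 to 3 mm, then drops 6 mm by its own weight (to 35-37 mm) if not gripped; fingers straddling the wing with play let it slide.
- nut_foot (a point): Centre of the nut's underside. From the drop about 3.5 rad forward (clockwise, 14 mm a turn) bring it home: 2 mm down to the strap's washer, about half a rad of thread play, then pressing the strap at 0.2 to 0.35 N m to a firm stop, where nut_grip is 29 mm beyond stud_tip. The oiled thread turns freely and holds where it is left.
- strap (a joint): Swing of the dark wooden hold-down strap about the stud, in rad: 0 when it points straight up the slope (-y of stud_tip) with its nose over the cork pad; it grows as the nose swings clockwise seen from above, to -x of stud_tip. Stiff pivot (0.25 N m), stays where it is left; range -0.5 to 1.3, starts between 0.55 and 1.0.
- strap_lift (a joint): How far the strap has been pressed down along the stud against its lift spring, in m: 0 floating, 0.004 when it bears on the pad (spring 4.5 to 7.5 N).
- strap_grip (a point): Middle of the strap's nose half, 128 mm from the stud's axis and 22 mm from the nose's end, half-way through its thickness. The strap is a straight bar 30 mm wide and 22 mm thick, reaching 150 mm from the stud; its frame's y points back to the stud, z along the stud. Floating, its underside is 34 mm above the board's face.
- pad (a point): Centre of the top of the small square cork pad (24 x 26 x 4 mm) on the rim of the hollowed, pale maple ukulele body on the board; 134 mm up the slope from the stud's axis, its top 30 mm above the board's face; the body's rim is 26 mm above it.
- gouge_mid (a point): Middle of a bystander, not to be disturbed: a carving gouge, 240 mm, pale turned handle.
- chisel_mid (a point): Middle of a bystander, not to be disturbed: a flat chisel, 210 mm, brown turned handle.
- mallet_mid (a point): Middle of a bystander, not to be disturbed: a dark turned carver's mallet standing on its head, 228 mm tall, 90 mm across.
- plane_mid (a point): Middle of a bystander, not to be disturbed: a small brass finger plane, 75 x 30 x 30 mm.
- glue_mid (a point): Middle of a bystander, not to be disturbed: a white glue bottle, 165 mm tall, 60 mm across.
- sander_mid (a point): Middle of a bystander, not to be disturbed: a cork sanding block, 115 x 66 x 36 mm.
- offcuts_mid (a point): Middle of a bystander, not to be disturbed: two stacked maple offcuts, 100 x 60 x 38 mm.
There are look-alikes about, which are no part of the job. What is shaped like the part that bears nut_grip but turquoise is not meant.

How it is judged:
By the outcome, as a careful person would: the job done as asked, in the order asked, and still so for the second after the job is handed in, with the robot touching nothing.
It also fails if it takes over 67 s, if anything falls off the work surface, if the arm or the gripper's body presses on something with over 40 N, if the wrist force passes 120 N, or if a joint passes its speed limit or range.

## Working session

There is one attempt and no reset: what is moved stays moved. The work goes in short steps, Python scripts to look and compute and a tool call to move; the robot and the scene stay as the last step left them, time stands still between calls to the robot, and variables do not carry over. Pictures are saved under pics/ and viewed, and the job is handed in when it is done.

Besides the shell and the picture viewer there is one more tool, called after "Emit:" as name([rows], argument=value, ...), one row to a line, values as JSON. jog_arm: Moves the arm, as the interface text tells. Its arguments: {"type":"object","properties":{"increments":{"type":"array","items":{"type":"array"}},"force":{"type":"number"}},"required":["increments"]}

```bash
ls; mkdir -p pics
python3 - <<'E'
from station import r
import cv2, numpy as np
np.set_printoptions(precision=4,suppress=True)
s=r.state()
for k,v in s.items(): print(k,np.array(v))
print(r.hold_point_z)
for n in ["scene","top","wrist"]:
    p=r.camera_params(n); print(n,p)
    cv2.imwrite(f"pics/{n}0.png",cv2.cvtColor(r.snapshot(n),cv2.COLOR_RGB2BGR))
E
```

```text
pics
clock 0.0
joint_pos [ 1.274   0.0875  0.1751  1.6598 -0.      1.5708]
joint_vel [-0.0005 -0.0012 -0.0002 -0.0001  0.0009  0.0008]
joint_torque [ -0.0011 -52.0393  46.48     0.0165  -0.0001   0.    ]
ee_pos [0.1608 0.5258 0.2306]
tool_rot [-0.6989  0.6998 -0.1046  0.1045]
force [-0.3956  0.6703  0.3957]
wrist_torque [-0.0031 -0.0257  0.0301]
finger_gap 0.08547423251936635
0.0187
scene {'mtx': array([[605.964 ,   0.    , 323.1181],
       [  0.    , 605.964 , 241.3158],
       [  0.    ,   0.    ,   1.    ]]), 'view': array([[-0.7642,  0.6448,  0.0149,  0.3769],
       [-0.3654, -0.4519,  0.8138,  0.0469],
       [ 0.5315,  0.6165,  0.581 , -1.721 ],
       [ 0.    ,  0.    ,  0.    ,  1.    ]])}
top {'mtx': array([[462.9582,   0.    , 319.7091],
       [  0.    , 462.9582, 234.5654],
       [  0.    ,   0.    ,   1.    ]]), 'view': array([[-0.0113, -0.9998, -0.019 , -0.0022],
       [ 0.9885, -0.014 ,  0.1509, -0.4857],
       [-0.1511, -0.0171,  0.9884, -1.2134],
       [ 0.    ,  0.    ,  0.    ,  1.    ]])}
wrist {'mtx': array([[403.26  ,   0.    , 320.132 ],
       [  0.    , 403.26  , 241.2784],
       [  0.    ,   0.    ,   1.    ]]), 'view': array([[ 0.2933,  0.956 , -0.0003, -0.5491],
       [-0.9137,  0.2802, -0.2944,  0.0383],
       [-0.2814,  0.0866,  0.9557, -0.3795],
       [ 0.    ,  0.    ,  0.    ,  1.    ]])}
```

View pics/scene0.png

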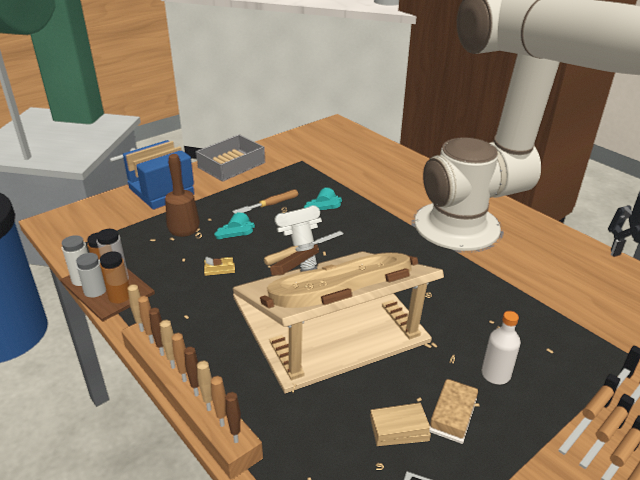

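View pics/top0.png

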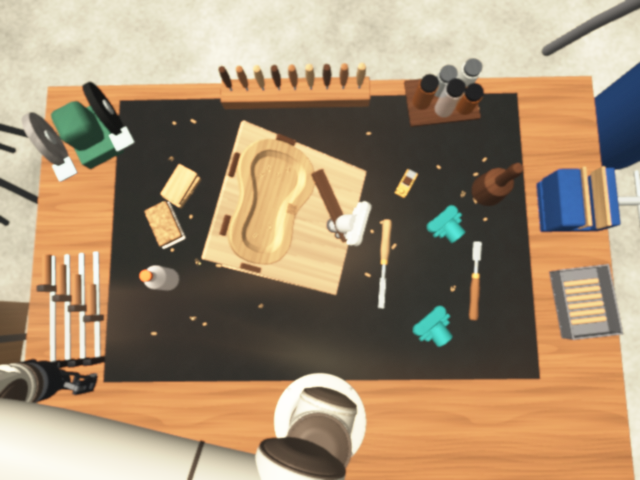

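View pics/wrist0.png

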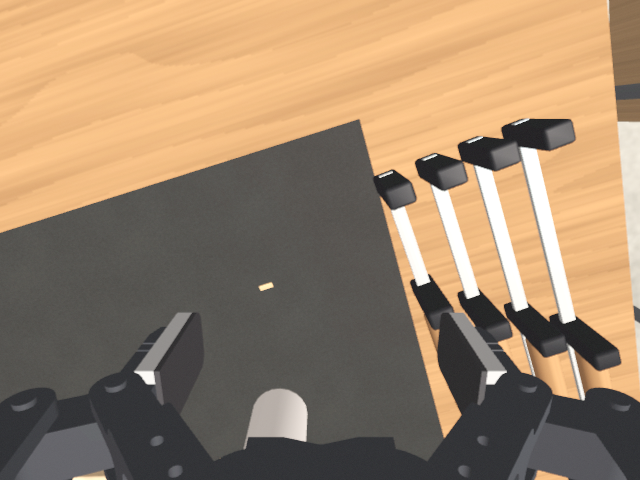

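Run:
```python
import cv2
a=cv2.imread("pics/top0.png"); cv2.imwrite("pics/top0c.png",cv2.resize(a[110:300,195:395],None,fx=4,fy=3.15*4/3.15,interpolation=cv2.INTER_CUBIC)[:600] if 0 else cv2.resize(a[110:300,195:395],(632,600),interpolation=cv2.INTER_CUBIC))
a=cv2.imread("pics/scene0.png"); cv2.imwrite("pics/scene0c.png",cv2.resize(a[190:400,225:455],(657,600),interpolation=cv2.INTER_CUBIC))
```

```text
(no output)
```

View pics/top0c.png

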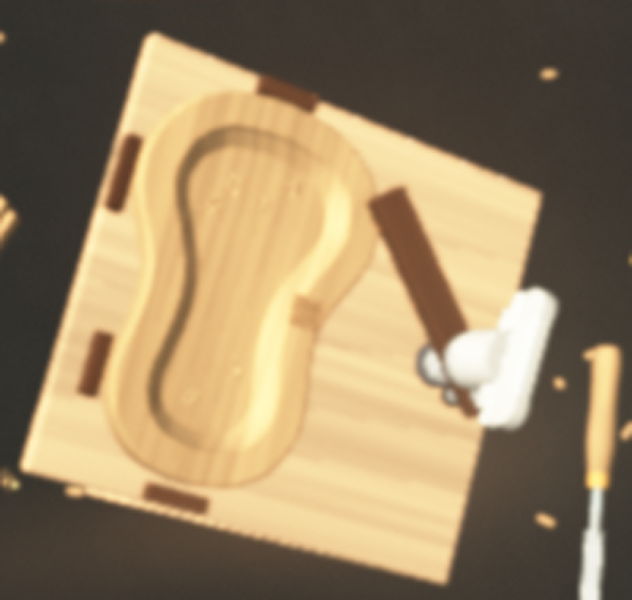

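View pics/scene0c.png

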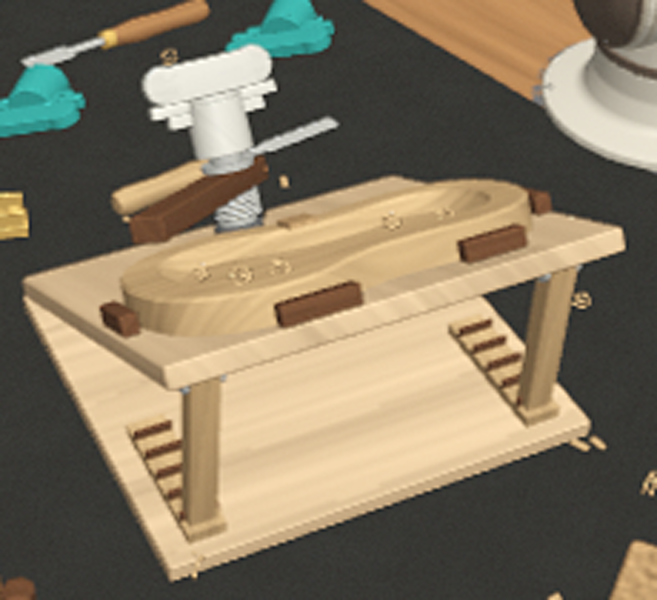

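```bash
cat > h.py <<'E'
import numpy as np, cv2
from station import r
np.set_printoptions(precision=4,suppress=True)
def P(p): # 3x4
    V=np.diag([1,-1,-1,1.])@np.array(p["view"]); return np.array(p["mtx"])@V[:3]
def tri(obs):
    A=[]
    for M,(u,v) in obs: A+= [u*M[2]-M[0], v*M[2]-M[1]]
    X=np.linalg.svd(np.array(A))[2][-1]; X=X[:3]/X[3]
    e=[np.hypot(*(lambda q:q[:2]/q[2]-np.array(uv))(M@np.append(X,1))) for M,uv in obs]
    return X,np.array(e)
def proj(M,X):
    q=M@np.append(X,1); return q[:2]/q[2]
def snap(n,name):
    p=r.camera_params(n); im=r.snapshot(n); cv2.imwrite(f"pics/{name}.png",cv2.cvtColor(im,cv2.COLOR_RGB2BGR)); return p
E
python3 - <<'E'
from h import *
T=P(r.camera_params("top"));S=P(r.camera_params("scene"))
t=lambda u,v:(195+u/3.16,110+v/3.158)
s=lambda u,v:(225+u/2.857,190+v/2.857)
pts=dict(A=((150,33),(165,365)),B=((541,193),(25,285)),C=((447,584),(400,178)),D=((22,470),(625,228)),pad=((305,312),(297,222)),
 w1=((540,295),(150,85)),w2=((507,420),(268,62)),nose=((387,195),(150,220)))
X={}
for k,(a,b) in pts.items():
    X[k],e=tri([(T,t(*a)),(S,s(*b))]); print(k,X[k],e)
d=X['B']-X['A'];print(d,np.linalg.norm(d),np.degrees(np.arcsin(d[2]/np.linalg.norm(d))),np.degrees(np.arctan2(d[1],d[0])))
d=X['C']-X['D'];print(d,np.linalg.norm(d),np.degrees(np.arctan2(d[1],d[0])))
d=X['C']-X['B'];print(d,np.linalg.norm(d),np.degrees(np.arctan2(d[1],d[0])))
d=X['D']-X['A'];print(d,np.linalg.norm(d),np.degrees(np.arctan2(d[1],d[0])))
E
```

```text
A [0.7426 0.1753 0.2029] [0.885  0.6946]
B [ 0.6606 -0.1361  0.0229] [1.8503 1.2767]
C [ 0.3189 -0.0458  0.0258] [2.6643 1.6102]
D [0.4052 0.2664 0.2015] [1.2683 0.86  ]
pad [0.5329 0.061  0.1454] [1.0719 0.7173]
w1 [ 0.5359 -0.1207  0.1781] [1.4    0.8531]
w2 [ 0.4381 -0.0912  0.1759] [2.7563 1.6187]
nose [ 0.6239 -0.004   0.153 ] [1.4898 1.0147]
[-0.082  -0.3114 -0.18  ] 0.3688840241007305 -29.200983664057315 -104.74591952860919
[-0.0863 -0.3122 -0.1757] 0.36853119701765463 -105.450979663964
[-0.3418  0.0903  0.0029] 0.35348619811890225 165.2047068392585
[-0.3374  0.0911 -0.0014] 0.3494979491055775 164.89026267136003
```

```bash
cat >> h.py <<'E'
from scipy.spatial.transform import Rotation as Rn
def Rb(yaw=np.radians(165.05)):
    c28,s28=np.cos(np.radians(28)),np.sin(np.radians(28))
    x=np.array([np.cos(yaw),np.sin(yaw),0]); h=np.array([np.cos(yaw+np.pi/2),np.sin(yaw+np.pi/2),0])
    return np.c_[x,h*c28-np.array([0,0,s28]),h*s28+np.array([0,0,c28])]
B=Rb()
def toolR(phi): # tool y=-z_b, tool x = -x_b rotated by phi about z_b
    x=-(np.cos(phi)*B[:,0]+np.sin(phi)*B[:,1]); y=-B[:,2]
    return np.c_[x,y,np.cross(x,y)]
def cur():
    s=r.state(); q=s["tool_rot"]; return np.array(s["ee_pos"]),Rn.from_quat([q[1],q[2],q[3],q[0]]).as_matrix(),s
def inc(pt,Rt):
    p,R,s=cur(); return R.T@(np.array(pt)-p), Rn.from_matrix(R.T@Rt).as_rotvec()
E
python3 - <<'E'
from h import *
print(B)
pad=np.array([0.5329,0.061,0.1454])
st=pad+B@[0,.134,.071]; print("stud",st)
for k,v in dict(A=[0.7426,0.1753,0.2029],B=[0.6606,-0.1361,0.0229],C=[0.3189,-0.0458,0.0258],D=[0.4052,0.2664,0.2015],w1=[0.5359,-0.1207,0.1781],w2=[0.4381,-0.0912,0.1759],nose=[0.6239,-0.004,0.153]).items():
    q=B.T@(np.array(v)-st); print(k,q)
    if k=="nose": print(np.arctan2(-q[0],-q[1]),np.hypot(q[0],q[1]))
g=st+B@np.array([0,0,.1]); print(g, inc(g,toolR(0)))
E
```

```text
[[-0.9662 -0.2278 -0.1211]
 [ 0.258  -0.8531 -0.4536]
 [ 0.     -0.4695  0.8829]]
stud [ 0.4938 -0.0855  0.1452]
A [-0.1731 -0.3063 -0.0975]
B [-0.1742  0.0626 -0.1052]
C [ 0.1792  0.062  -0.1022]
D [ 0.1764 -0.3065 -0.0992]
w1 [-0.0498  0.005   0.0399]
w2 [0.0523 0.0031 0.0364]
nose [-0.1047 -0.1028 -0.0458]
0.7942700408199426 0.1467552859600927
[ 0.4817 -0.1309  0.2335] (array([ 0.4989, -0.0022, -0.5341]), array([ 0.4897, -0.0352,  0.0088]))
```

Run:
```python
from h import *
st=np.array([ 0.4938,-0.0855,0.1452])
p,R,s=cur(); V=np.array(r.camera_params("wrist")["view"]); C=-V[:3,:3].T@V[:3,3]
print("cam in tool",R.T@(C-p), "look", R.T@(-V[2,:3]))
th=.79
g=st+B@np.array([-.128*np.sin(th),-.128*np.cos(th),.09]); print(g)
for ph in (0.78,0.78-np.pi): print(ph,inc(g,toolR(ph)))
```

```text
cam in tool [-0.0747 -0.1432 -0.0007] look [0.2944 0.9557 0.0006]
[ 0.5913 -0.0729  0.267 ]
0.78 (array([ 0.5868, -0.0358, -0.4467]), array([ 0.4689, -0.7992, -0.183 ]))
-2.361592653589793 (array([ 0.5868, -0.0358, -0.4467]), array([0.2246, 2.2688, 0.5754]))
```

Emit:
jog_arm([
  [60,[0,-0.06,-0.1],[0,0,0]],
  [60,[0.1,-0.06,-0.2],[0,0,0]],
  [60,[0.5868,-0.0358,-0.4467],[0.2246,2.2688,0.5754]],
  [60,[0.5868,-0.0358,-0.4467],[0.2246,2.2688,0.5754]],
  [60,[0.5868,-0.0358,-0.4467],[0.2246,2.2688,0.5754]],
  [60,[0.5868,-0.0358,-0.4467],[0.2246,2.2688,0.5754]],
  [60,[0.5868,-0.0358,-0.4467],[0.2246,2.2688,0.5754]],
  [60,[0.5868,-0.0358,-0.4467],[0.2246,2.2688,0.5754]],
  [60,[0.5868,-0.0358,-0.4467],[0.2246,2.2688,0.5754]],
  [60,[0.5868,-0.0358,-0.4467],[0.2246,2.2688,0.5754]],
  [60,[0.5868,-0.0358,-0.4467],[0.2246,2.2688,0.5754]],
  [60,[0.5868,-0.0358,-0.4467],[0.2246,2.2688,0.5754]],
  [60,[0.5868,-0.0358,-0.4467],[0.2246,2.2688,0.5754]],
  [60,[0.5868,-0.0358,-0.4467],[0.2246,2.2688,0.5754]],
  [60,[0.5868,-0.0358,-0.4467],[0.2246,2.2688,0.5754]],
  [60,[0.5868,-0.0358,-0.4467],[0.2246,2.2688,0.5754]],
  [60,[0.5868,-0.0358,-0.4467],[0.2246,2.2688,0.5754]],
  [60,[0.5868,-0.0358,-0.4467],[0.2246,2.2688,0.5754]],
])

```text
clock: 1.95
ee_pos: [0.5916, -0.0741, 0.2658]
tool_rot: [0.258, -0.089, 0.813, -0.515]
force: [-1.0, -0.9, 1.1]
finger_gap: 0.0512
```

Run:
```python
from h import *
st=np.array([ 0.4938,-0.0855,0.1452])
p,R,s=cur(); print(p,s["joint_pos"]); print(B.T@(p-st), B.T@R)
c=snap("wrist","w1"); snap("scene","s1"); M=P(c)
np.save("w1.npy",M)
for n,q in dict(stud=[0,0,0],grip=[0,0,.04],pad=[0,-.134,-.071],sg=[-.091,-.09,-.045]).items(): print(n,proj(M,st+B@np.array(q)))
```

```text
[ 0.5916 -0.0741  0.2658] [-0.3504  0.2104  0.3161  1.7238  0.4875  2.2683]
[-0.0916 -0.0887  0.0895] [[ 0.7164 -0.0002 -0.6977]
 [ 0.6977 -0.001   0.7164]
 [-0.0008 -1.     -0.0005]]
stud [319.2255 420.5728]
grip [319.0089 468.0848]
pad [199.3697 260.3839]
sg [317.7596 227.0932]
```

View pics/w1.png

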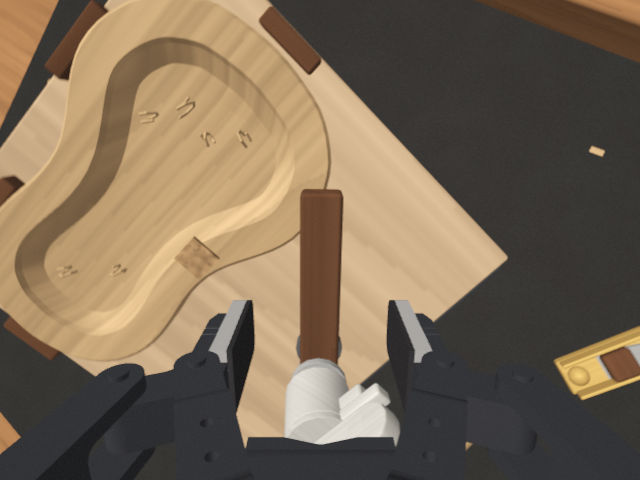

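Emit:
jog_arm([
  [60,[0,0.05,0.001],[0,0,0]],
  [60,[0,0.1,0.001],[0,0,0]],
  [60,[0,0.13,0.001],[0,0,0]],
  [60,[0,0.15,0.001],[0,0,0]],
  [60,[0,0.157,0.001],[0,0,0]],
  [60,[0,0.157,0.001],[0,0,0]],
  [60,[0,0.157,0.001],[0,0,0]],
], force=20)

```text
clock: 2.75
ee_pos: [0.611, -0.0033, 0.1291]
tool_rot: [0.261, -0.09, 0.811, -0.515]
force: [-0.9, -0.7, 0.4]
finger_gap: 0.0515
```

Run:
```python
from h import *
st=np.array([ 0.4938,-0.0855,0.1452])
p,R,s=cur(); print(B.T@(p-st), s["force"],s["wrist_torque"])
snap("wrist","w2"); snap("scene","s2")
a=cv2.imread("pics/s2.png"); cv2.imwrite("pics/s2c.png",cv2.resize(a[150:350,200:440],(720,600),interpolation=cv2.INTER_CUBIC))
```

```text
[-0.092  -0.0893 -0.0657] [-0.9134 -0.7481  0.3562] [-0.4349  0.1075 -0.0232]
```

View pics/w2.png

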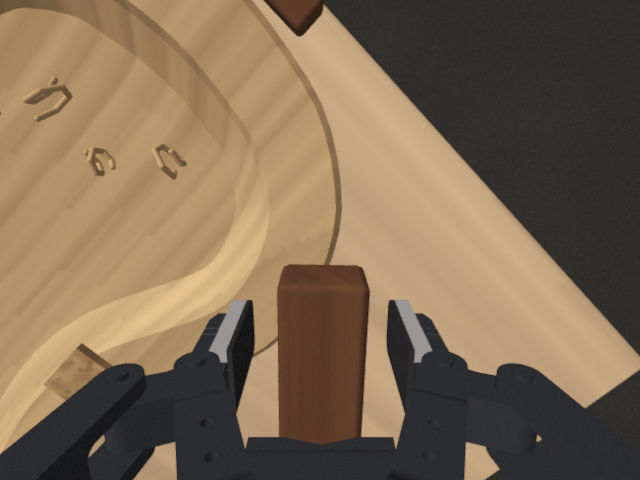

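View pics/s2c.png

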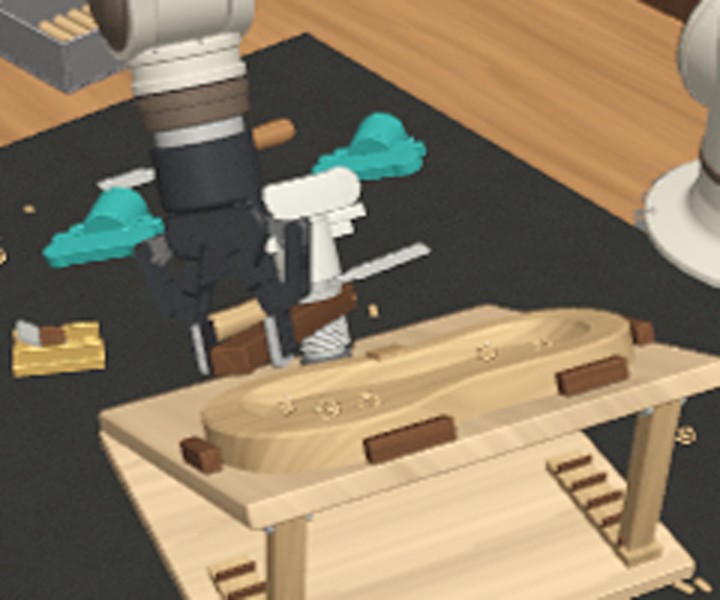

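Emit:
jog_arm([
  [20,[0,0,0],[0,0,0]],
  [20,[0,0,0],[0,0,0]],
  [20,[0,0,0],[0,0,0]],
  [20,[0,0,0],[0,0,0]],
  [20,[0,0,0],[0,0,0]],
], force=20)

```text
clock: 3.35
ee_pos: [0.6116, -0.0036, 0.1299]
tool_rot: [0.262, -0.089, 0.811, -0.515]
force: [2.4, 1.4, 5.1]
finger_gap: 0.0296
```

Emit:
jog_arm([
  [20,[0.0004,0,-0.0102],[0,-0.08,0]],
  [20,[0.0016,0,-0.0204],[0,-0.16,0]],
  [20,[0.0037,0,-0.0305],[0,-0.24,0]],
  [20,[0.0065,0,-0.0403],[0,-0.32,0]],
  [20,[0.0101,0,-0.0499],[0,-0.4,0]],
  [20,[0.0145,0,-0.0592],[0,-0.48,0]],
  [20,[0.0196,0,-0.0681],[0,-0.56,0]],
  [20,[0.0254,0,-0.0766],[0,-0.64,0]],
  [20,[0.0319,0,-0.0845],[0,-0.72,0]],
  [20,[0.0389,0,-0.092],[0,-0.8,0]],
  [20,[0.0389,0,-0.092],[0,-0.8,0]],
  [20,[0.0389,0,-0.092],[0,-0.8,0]],
])

```text
clock: 4.55
ee_pos: [0.5314, 0.0532, 0.1482]
tool_rot: [0.557, -0.282, 0.646, -0.44]
force: [1.5, 4.1, 5.7]
finger_gap: 0.0296
```

Run:
```python
from h import *
st=np.array([ 0.4938,-0.0855,0.1452])
p,R,s=cur(); print(B.T@(p-st), B.T@R[:,0],s["force"],s["wrist_torque"],s["finger_gap"],s["joint_pos"])
snap("wrist","w3");
```

```text
[-0.0006 -0.1283 -0.0648] [-0.0075  1.     -0.0017] [1.5447 4.1116 5.7371] [ 0.6893 -0.3108  0.3225] 0.029559347240971954 [-0.1525 -0.0627 -0.2008  1.3703  0.4867  1.6883]
```

View pics/w3.png

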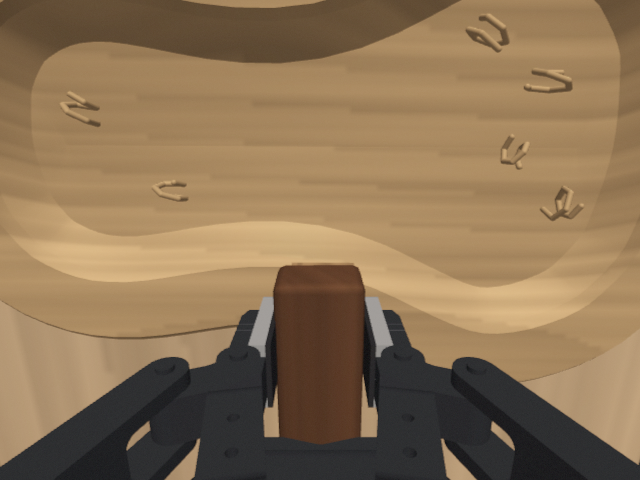

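Emit:
jog_arm([
  [60,[0,0,0],[0,0,0]],
  [60,[0,0,0],[0,0,0]],
  [60,[0,0,0],[0,0,0]],
  [60,[0,-0.04,0],[0,0,0]],
  [60,[0,-0.09,0],[0,0,0]],
  [60,[0,-0.14,0],[0,0,0]],
  [60,[0,-0.17,0],[0,0,0]],
  [60,[0,-0.17,0],[0,0,0]],
  [60,[0,-0.17,0],[0,0,0]],
])

```text
clock: 5.5
ee_pos: [0.5105, -0.0245, 0.2978]
tool_rot: [0.556, -0.282, 0.646, -0.44]
force: [0.7, -0.9, -0.5]
finger_gap: 0.0511
```

Run:
```python
from h import *
st=np.array([ 0.4938,-0.0855,0.1452])
p,R,s=cur(); print(B.T@(p-st), B.T@R[:,0],s["force"],s["wrist_torque"])
M=P(snap("wrist","w4"));
for n,q in dict(stud=[0,0,0],grip=[0,0,.04],pad=[0,-.134,-.071],nose=[0,-.15,-.045],w1=[.05,0,.05],w2=[-.05,0,.05]).items(): print(n,proj(M,st+B@np.array(q)))
g=st+B@np.array([0,0,.11]); print(inc(g,toolR(0)))
```

```text
[-0.0004 -0.1275  0.1051] [-0.0059  1.     -0.0015] [ 0.6705 -0.895  -0.49  ] [-0.4529  0.0341 -0.003 ]
stud [317.4443 405.0345]
grip [317.3244 447.5021]
pad [318.1056 206.1421]
nose [318.1682 192.1514]
w1 [236.2275 460.1326]
w2 [398.1647 460.1823]
(array([ 0.1274, -0.0061, -0.0007]), array([-0.0034, -1.565 ,  0.0009]))
```

View pics/w4.png

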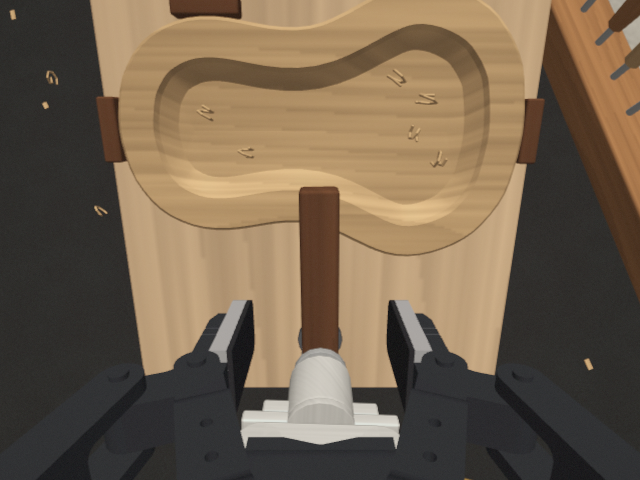

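Emit:
jog_arm([
  [60,[0.125,-0.006,0.0],[0,-1.565,0]],
  [60,[0.125,-0.006,0.0],[0,-1.565,0]],
  [60,[0.125,-0.006,0.0],[0,-1.565,0]],
  [60,[0.125,-0.006,0.0],[0,-1.565,0]],
  [60,[0.125,-0.006,0.0],[0,-1.565,0]],
  [60,[0.125,-0.006,0.0],[0,-1.565,0]],
  [60,[0.125,-0.006,0.0],[0,-1.565,0]],
  [60,[0.125,-0.006,0.0],[0,-1.565,0]],
  [60,[0.125,-0.006,0.0],[0,-1.565,0]],
  [60,[0.125,-0.006,0.0],[0,-1.565,0]],
  [60,[0.125,-0.006,0.0],[0,-1.565,0]],
  [60,[0.125,-0.006,0.0],[0,-1.565,0]],
  [60,[0.125,-0.006,0.0],[0,-1.565,0]],
])

```text
clock: 6.85
ee_pos: [0.4815, -0.133, 0.2424]
tool_rot: [0.85, -0.51, 0.068, -0.113]
force: [-0.9, -0.3, -0.3]
finger_gap: 0.0509
```

```bash
sed -i '/^st=/d' h.py; echo 'st=np.array([ 0.4938,-0.0855,0.1452])+B@[-.0008,-.002,0]' >> h.py
python3 - <<'E'
from h import *
p,R,s=cur(); print(B.T@(p-st), B.T@R[:,0],s["joint_pos"],s["force"],s["wrist_torque"])
M=P(snap("wrist","w5"));np.save("w5.npy",M)
for z in (.05,.04):
  for n,q in dict(grip=[0,0,z],w1=[.055,0,z],w2=[-.055,0,z]).items(): print(n,proj(M,st+B@np.array(q)))
snap("scene","s5");snap("top","t5")
a=cv2.imread("pics/s5.png"); cv2.imwrite("pics/s5c.png",cv2.resize(a[150:350,200:440],(720,600),interpolation=cv2.INTER_CUBIC))
E
```

```text
[ 0.0004 -0.0003  0.1089] [-1.      0.0034  0.0011] [-0.5317  0.0511  0.0917  1.7522  0.4716 -0.3009] [-0.8799 -0.2884 -0.3491] [-0.3949  0.1041  0.0299]
grip [319.7882 263.8459]
w1 [319.2812 159.3213]
w2 [320.224  353.6886]
grip [319.7512 257.5848]
w1 [319.2646 157.3555]
w2 [320.1723 344.2929]
```

View pics/w5.png

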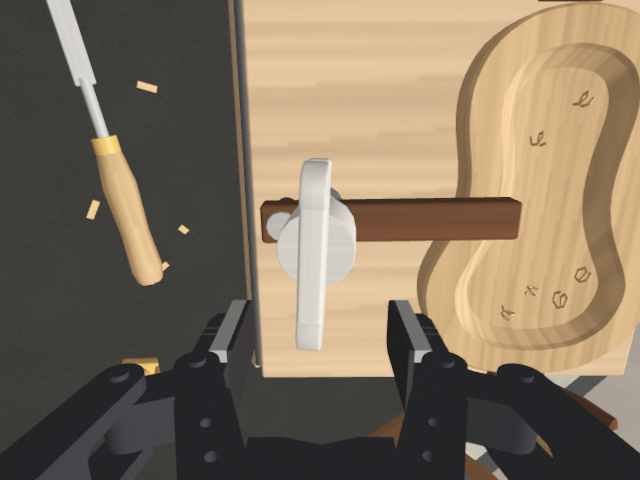

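View pics/s5c.png

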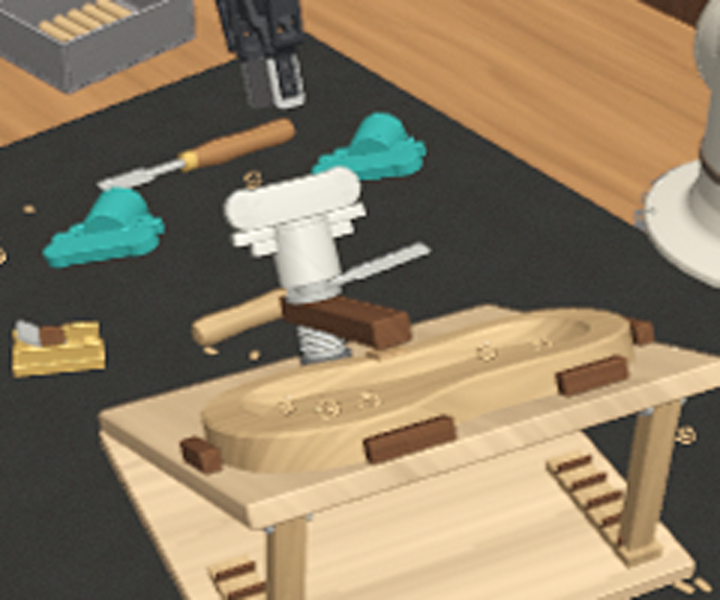

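Emit:
jog_arm([
  [50,[0,0.03,0],[0,0,0]],
  [40,[0,0.06,0],[0,0,0]],
  [35,[0,0.081,0],[0,0,0]],
  [35,[0,0.081,0],[0,0,0]],
  [35,[0,0.081,0],[0,0,0]],
])

```text
clock: 7.5
ee_pos: [0.4915, -0.0965, 0.1721]
tool_rot: [0.85, -0.51, 0.067, -0.113]
force: [-0.1, -0.3, 0.4]
finger_gap: 0.0296
```

```bash
cat >> h.py <<'E'
def rep(name,scene=False):
    p,R,s=cur(); x=B.T@R[:,0]
    print("pos",B.T@(p-st),"phi",np.arctan2(-x[1],-x[0]),"tilt",(B.T@R[:,1]),"gap",s["finger_gap"],"F_b",B.T@np.array(s["force"]),"T_b",B.T@np.array(s["wrist_torque"]),"j6",s["joint_pos"][5],"t",s["clock"])
    if name:
        snap("wrist",name)
        if scene:
            snap("scene",name+"s"); a=cv2.imread(f"pics/{name}s.png"); cv2.imwrite(f"pics/{name}sc.png",cv2.resize(a[170:290,240:380],(700,600),interpolation=cv2.INTER_CUBIC))
E
python3 - <<'E'
from h import *
rep("w6",True)
E
```

```text
pos [ 0.0002 -0.0008  0.029 ] phi -0.002190501816514791 tilt [-0.0018 -0.0017 -1.    ] gap 0.029606472259655955 F_b [-0.0296  0.1066  0.5307] T_b [ 0.3952 -0.0082  0.0126] j6 -0.22152883218711264 t 7.5
```

View pics/w6.png

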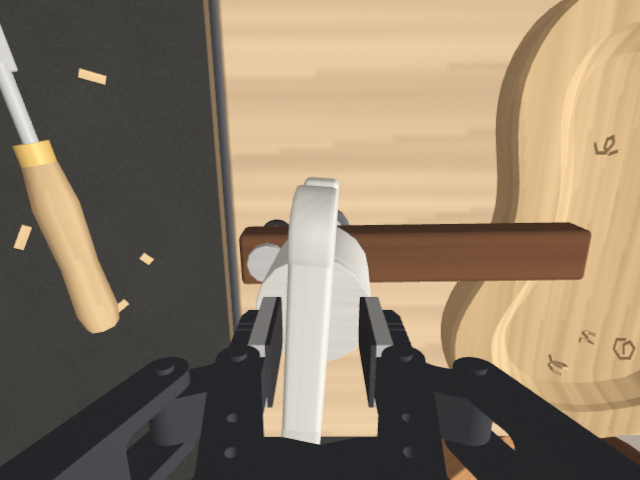

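View pics/w6sc.png

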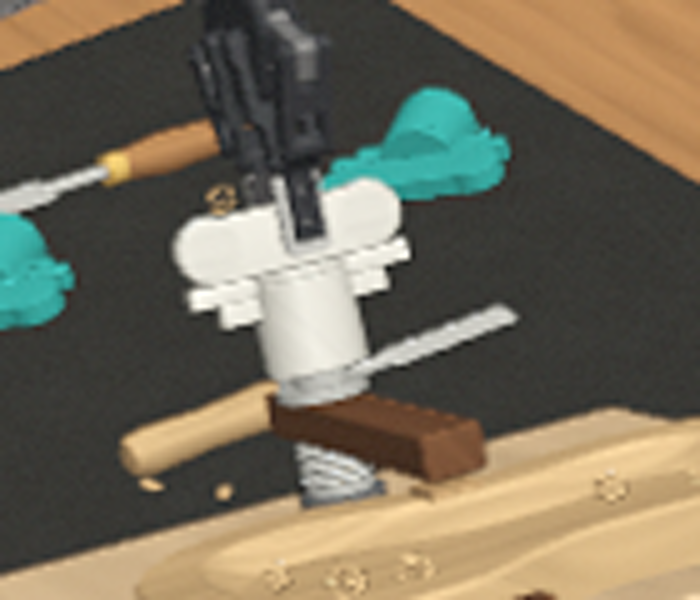

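Emit:
jog_arm([
  [25,[0,0,0],[0,0,0]],
  [21,[0,0,0],[0,0,0]],
  [21,[0,0,0],[0,0,0]],
  [21,[0,0,0],[0,0,0]],
])

```text
clock: 8.0
ee_pos: [0.4921, -0.0973, 0.173]
tool_rot: [0.85, -0.51, 0.067, -0.114]
force: [-0.1, -0.7, -0.2]
finger_gap: 0.0183
```

Run:
```python
from h import *
rep("w7",True)
```

```text
pos [-0.0006 -0.0006  0.0301] phi -0.0020431790695550184 tilt [-0.0039 -0.0013 -1.    ] gap 0.018303081762359976 F_b [-0.1078  0.7526  0.1567] T_b [ 0.5975  0.0268 -0.024 ] j6 -0.2216898255543751 t 8.0
```

View pics/w7.png

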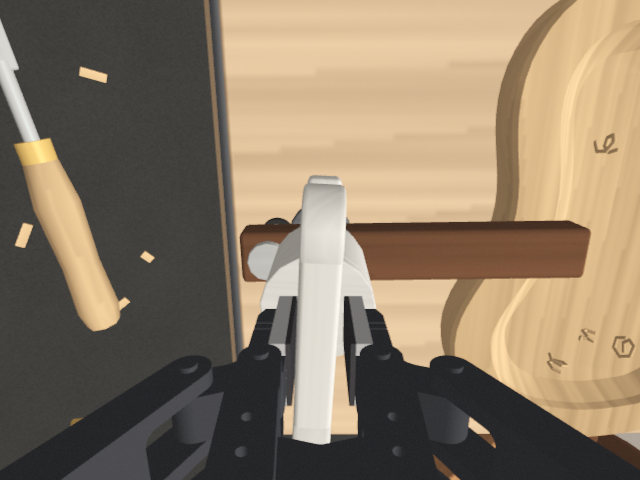

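Emit:
jog_arm([
  [21,[0,0,0],[0,-0.1,0]],
  [21,[0,0,0],[0,-0.2,0]],
  [21,[0,0,0],[0,-0.3,0]],
  [21,[0,0,0],[0,-0.4,0]],
  [21,[0,0,0],[0,-0.5,0]],
  [21,[0,0,0],[0,-0.5,0]],
])

```text
clock: 8.7
ee_pos: [0.492, -0.0972, 0.1729]
tool_rot: [0.84, -0.522, -0.146, 0.016]
force: [0.2, -0.7, -0.7]
finger_gap: 0.0182
```

Run:
```python
from h import *
rep("w8",True)
```

```text
pos [-0.0005 -0.0006  0.03  ] phi 0.4995526448559983 tilt [-0.0038 -0.0012 -1.    ] gap 0.018222046389169688 F_b [-0.4032  0.8408 -0.3113] T_b [ 0.5956  0.0874 -0.0307] j6 -0.7231575627389494 t 8.7
```

View pics/w8.png

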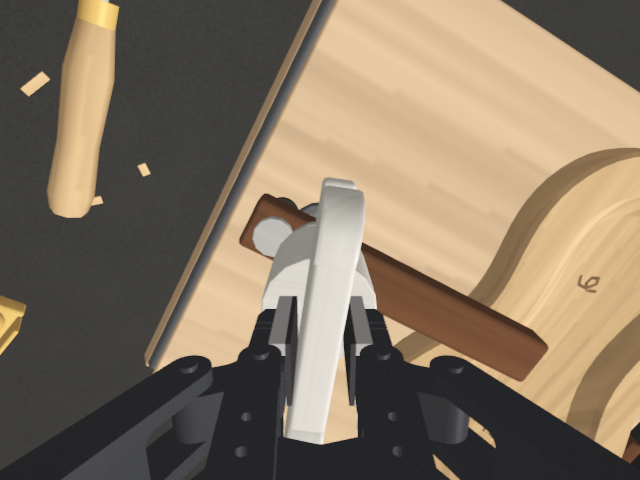

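View pics/w8sc.png

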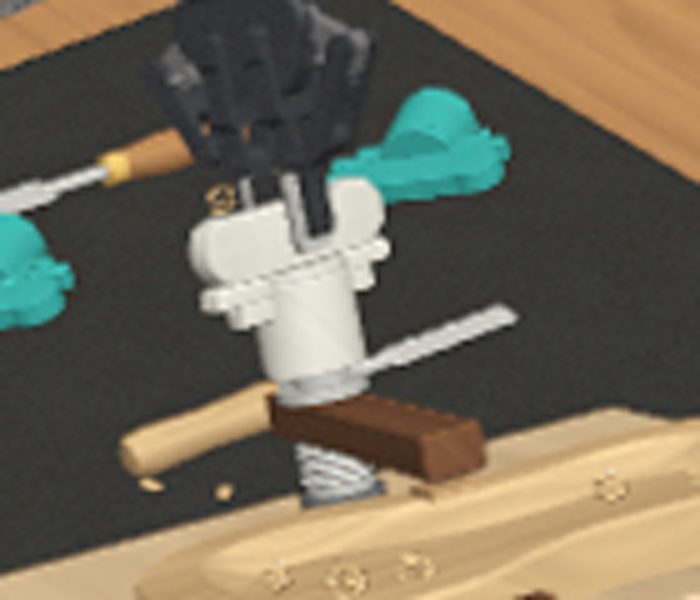

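```bash
cat >> h.py <<'E'
def tip(name):
    a=cv2.imread(f"pics/{name}.png"); h=cv2.cvtColor(a,cv2.COLOR_BGR2HSV)
    m=((h[...,1]<40)&(h[...,2]>130)).astype(np.uint8)
    n,l,stt,c=cv2.connectedComponentsWithStats(m); k=l[400,310] or l[380,315]
    x,y,w,hh,ar=stt[k]; up=l[y+5]==k; print("TIP x",x,"top row",y,"w",w,"area",ar,"topcols",np.where(up)[0][[0,-1]])
E
python3 - <<'E'
from h import *
tip("w7");tip("w8")
E
```

```text
TIP x 247 top row 175 w 129 area 15595 topcols [308 340]
TIP x 252 top row 178 w 125 area 16116 topcols [323 354]
```

Emit:
jog_arm([
  [21,[0,0,0],[0,-0.1,0]],
  [21,[0,0,0],[0,-0.2,0]],
  [21,[0,0,0],[0,-0.2,0]],
])

```text
clock: 9.1
ee_pos: [0.492, -0.0971, 0.1729]
tool_rot: [0.822, -0.518, -0.227, 0.067]
force: [0.4, -0.9, -0.2]
finger_gap: 0.0179
```

Run:
```python
from h import *
rep("w9",True);tip("w9")
```

```text
pos [-0.0005 -0.0006  0.0299] phi 0.6943671099146319 tilt [-0.0036 -0.0013 -1.    ] gap 0.01790278002588219 F_b [-0.6243  0.793   0.1766] T_b [0.5364 0.0401 0.0263] j6 -0.9180123423844047 t 9.1
TIP x 258 top row 177 w 119 area 15812 topcols [323 353]
```

Emit:
jog_arm([
  [21,[0,0,0],[0,-0.1,0]],
  [21,[0,0,0],[0,-0.15,0]],
  [21,[0,0,0],[0,-0.15,0]],
])

```text
clock: 9.5
ee_pos: [0.492, -0.0971, 0.1728]
tool_rot: [0.803, -0.512, -0.286, 0.104]
force: [0.4, -0.3, -0.3]
finger_gap: 0.0178
```

Run:
```python
from h import *
rep("w10",True);tip("w10")
```

```text
pos [-0.0005 -0.0006  0.0298] phi 0.8385369559821926 tilt [-0.0035 -0.0014 -1.    ] gap 0.017819556544340764 F_b [-0.4989  0.3522 -0.1914] T_b [0.5592 0.0231 0.0187] j6 -1.0621988945180862 t 9.5
TIP x 286 top row 190 w 92 area 11113 topcols [326 357]
```

Emit:
jog_arm([
  [21,[0,0,0],[0,-0.1,0]],
  [21,[0,0,0],[0,-0.15,0]],
  [21,[0,0,0],[0,-0.15,0]],
])

```text
clock: 9.9
ee_pos: [0.492, -0.097, 0.1728]
tool_rot: [0.78, -0.503, -0.344, 0.142]
force: [-0.3, 0.2, -0.2]
finger_gap: 0.0177
```

Run:
```python
from h import *
rep("w11",True);tip("w11")
```

```text
pos [-0.0004 -0.0007  0.0298] phi 0.9858653986963649 tilt [-0.0034 -0.0016 -1.    ] gap 0.017745881659643265 F_b [ 0.2915 -0.0031 -0.238 ] T_b [0.5643 0.1218 0.0052] j6 -1.2094827631723357 t 9.9
TIP x 287 top row 191 w 91 area 10875 topcols [326 345]
```

Run:
```python
import cv2,numpy as np
a=[cv2.imread(f"pics/w{i}.png")[150:460,220:420] for i in (9,10,11)]
cv2.imwrite("pics/cmp.png",cv2.resize(np.hstack(a),(780,403)))
a=[cv2.imread(f"pics/w{i}s.png")[180:290,260:350] for i in (9,10,11)]
cv2.imwrite("pics/cmps.png",cv2.resize(np.hstack(a),(800,326),interpolation=cv2.INTER_CUBIC))
```

```text
(no output)
```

View pics/cmp.png

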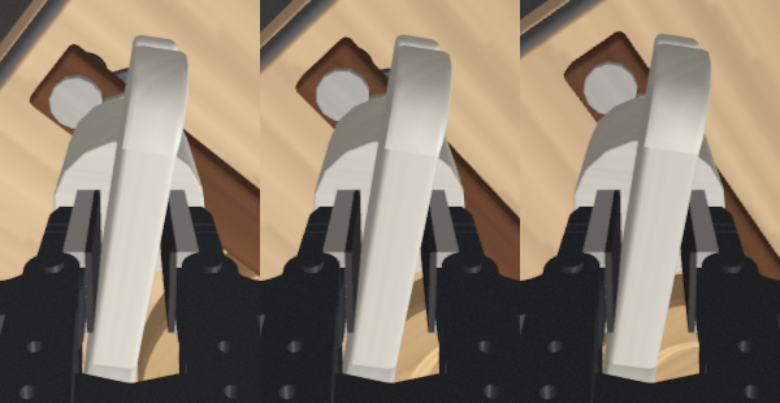

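View pics/cmps.png

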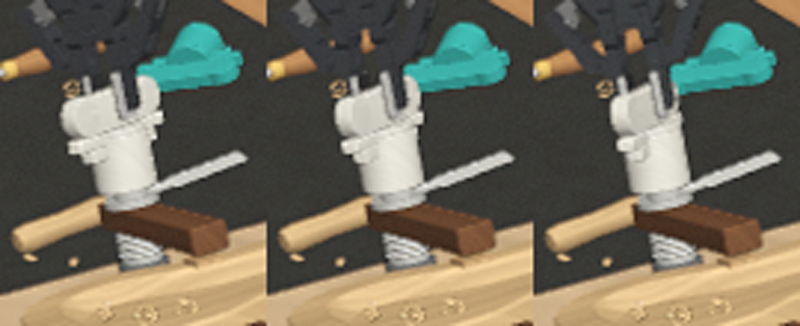

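Emit:
jog_arm([
  [21,[0,0,0],[0,-0.1,0]],
  [21,[0,0,0],[0,-0.15,0]],
  [21,[0,0,0],[0,-0.15,0]],
])

```text
clock: 10.3
ee_pos: [0.492, -0.0969, 0.1727]
tool_rot: [0.753, -0.491, -0.401, 0.178]
force: [0.4, 0.5, 0.7]
finger_gap: 0.0179
```

```bash
sed -i 's/<40)&(h\[...,2\]>130/<35)\&(h[...,2]>100/' h.py
python3 - <<'E'
from h import *
rep("w12",True)
for i in range(7,13): tip(f"w{i}")
E
```

```text
pos [-0.0004 -0.0008  0.0297] phi 1.1330823338309328 tilt [-0.0032 -0.0019 -1.    ] gap 0.017920702493801798 F_b [-0.2529 -0.8563  0.3824] T_b [ 0.4748 -0.0269  0.0436] j6 -1.3567009725280044 t 10.3
TIP x 248 top row 176 w 128 area 17253 topcols [308 340]
TIP x 253 top row 178 w 124 area 17852 topcols [323 354]
TIP x 258 top row 177 w 119 area 17818 topcols [323 353]
TIP x 262 top row 177 w 115 area 17940 topcols [324 354]
TIP x 262 top row 176 w 116 area 17593 topcols [324 354]
TIP x 261 top row 167 w 114 area 15575 topcols [290 328]
```

Emit:
jog_arm([
  [21,[0,0,0],[0,-0.1,0]],
  [21,[0,0,0],[0,-0.15,0]],
  [21,[0,0,0],[0,-0.15,0]],
])

```text
clock: 10.7
ee_pos: [0.492, -0.0968, 0.1727]
tool_rot: [0.721, -0.476, -0.455, 0.214]
force: [-0.0, 0.3, 0.1]
finger_gap: 0.0179
```

Run:
```python
from h import *
rep("w13",True);tip("w13")
a=[cv2.imread(f"pics/w{i}.png")[150:460,220:420] for i in (11,12,13)]
cv2.imwrite("pics/cmp2.png",cv2.resize(np.hstack(a),(780,403)))
a=[cv2.imread(f"pics/w{i}s.png")[180:290,260:350] for i in (11,12,13)]
cv2.imwrite("pics/cmps2.png",cv2.resize(np.hstack(a),(800,326),interpolation=cv2.INTER_CUBIC))
```

```text
pos [-0.0004 -0.0008  0.0296] phi 1.2803225477850961 tilt [-0.0032 -0.0019 -1.    ] gap 0.01790328234802852 F_b [ 0.1196 -0.3452 -0.0335] T_b [0.5013 0.0377 0.0133] j6 -1.5038848287831703 t 10.7
TIP x 263 top row 168 w 114 area 15843 topcols [315 351]
```

View pics/cmp2.png

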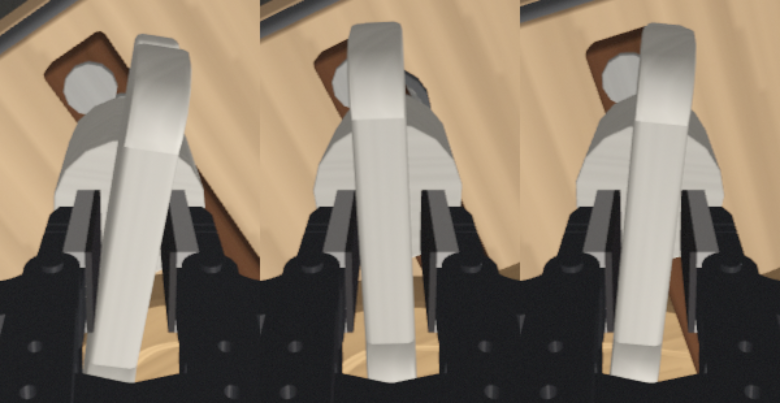

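View pics/cmps2.png

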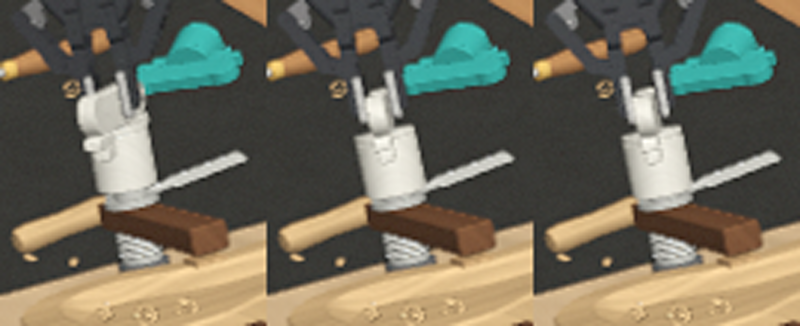

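Emit:
jog_arm([
  [21,[0,0,0],[0,0.1,0]],
  [21,[0,0,0],[0,0.2,0]],
  [21,[0,0,0],[0,0.3,0]],
  [21,[0,0.0,0],[0,0.4,0]],
  [21,[0,0.0005,0],[0,0.5,0]],
  [21,[0,0.0007,0],[0,0.6,0]],
  [21,[0,0.001,0],[0,0.7,0]],
  [21,[0,0.0012,0],[0,0.8,0]],
  [21,[0,0.0015,0],[0,0.9,0]],
  [21,[0,0.0015,0],[0,0.9,0]],
], force=80)

```text
clock: 11.8
ee_pos: [0.4922, -0.0962, 0.1714]
tool_rot: [0.848, -0.522, -0.094, -0.016]
force: [0.5, -0.2, 0.1]
finger_gap: 0.0179
```

Run:
```python
from h import *
rep("w14",True);tip("w14")
a=[cv2.imread(f"pics/w{i}.png")[150:460,220:420] for i in (13,14)]
b=[cv2.resize(cv2.imread(f"pics/w{i}s.png")[180:290,260:350],(254,310),interpolation=cv2.INTER_CUBIC) for i in (13,14)]
cv2.imwrite("pics/cmp3.png",cv2.resize(np.hstack(a+b),(800,273)))
```

```text
pos [-0.0004 -0.0009  0.0282] phi 0.37553249351982076 tilt [-0.0034 -0.0019 -1.    ] gap 0.01789449955258223 F_b [-0.5447 -0.0254  0.1222] T_b [0.4833 0.0674 0.0281] j6 -0.5974785257585021 t 11.8
TIP x 249 top row 168 w 127 area 18464 topcols [281 316]
```

View pics/cmp3.png

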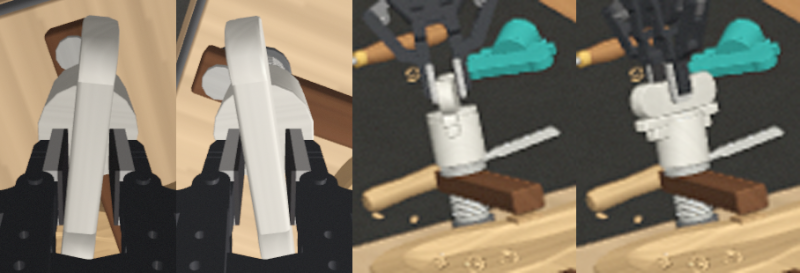

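Emit:
jog_arm([
  [21,[0,0.0002,0],[0,0.1,0]],
  [21,[0,0.0004,0],[0,0.2,0]],
  [21,[0,0.0006,0],[0,0.3,0]],
  [21,[0,0.0009,0],[0,0.4,0]],
  [21,[0,0.0011,0],[0,0.5,0]],
  [21,[0,0.0013,0],[0,0.6,0]],
  [21,[0,0.0015,0],[0,0.7,0]],
  [21,[0,0.0018,0],[0,0.8,0]],
  [21,[0,0.002,0],[0,0.9,0]],
  [21,[0,0.0022,0],[0,1.0,0]],
  [21,[0,0.0022,0],[0,1.0,0]],
])

```text
clock: 13.0
ee_pos: [0.4924, -0.0952, 0.1694]
tool_rot: [0.79, -0.451, 0.322, -0.263]
force: [-0.5, 0.2, 0.9]
finger_gap: 0.0179
```

Run:
```python
from h import *
rep("w15",True)
a=[cv2.imread(f"pics/w{i}.png")[150:460,220:420] for i in (14,15)]
b=[cv2.resize(cv2.imread(f"pics/w{i}s.png")[180:290,260:350],(254,310),interpolation=cv2.INTER_CUBIC) for i in (14,15)]
cv2.imwrite("pics/cmp4.png",cv2.resize(np.hstack(a+b),(800,273)))
```

```text
pos [-0.0003 -0.0008  0.026 ] phi -0.619542073697852 tilt [-0.0031 -0.0018 -1.    ] gap 0.017906922978586245 F_b [ 0.4941 -0.4674  0.7153] T_b [ 0.4904  0.0281 -0.0138] j6 0.39958903508177435 t 13.0
```

View pics/cmp4.png

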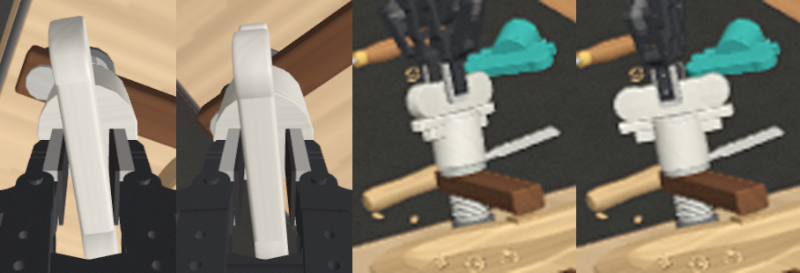

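Run:
```python
from h import *
b=[cv2.resize(cv2.imread(f"pics/w{i}s.png")[185:285,265:345],(400,500),interpolation=cv2.INTER_CUBIC) for i in (14,15)]
im=np.hstack(b)
S=P(r.camera_params("scene"))
for k in (0,1):
  for z,c in ((.029,(0,0,255)),(.036,(0,255,0)),(.042,(255,0,0))):
    for zz in (z-.072,z-.022): 
      for s in (-1,1):
        pass
    # hub bottom & top silhouettes: circle r 24
    for zz in (z-.022,):
      pts=[]
      for t in np.linspace(0,2*np.pi,60):
        q=proj(S,st+B@np.array([.024*np.cos(t),.024*np.sin(t),zz])); pts.append([(q[0]-265)*5+400*k,(q[1]-185)*5])
      cv2.polylines(im,[np.array(pts,np.int32)],True,c,1)
cv2.imwrite("pics/ov.png",im)
```

```text
(no output)
```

View pics/ov.png

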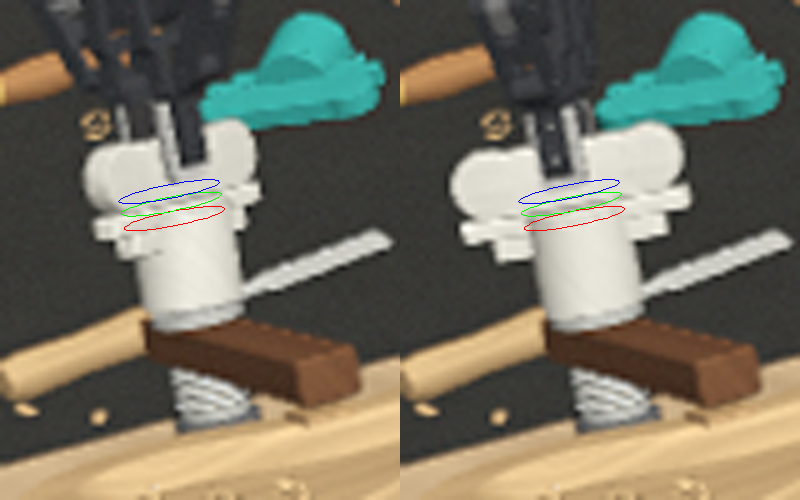

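Emit:
jog_arm([
  [21,[0,0.0002,0],[0,0.1,0]],
  [21,[0,0.0004,0],[0,0.2,0]],
  [21,[0,0.0006,0],[0,0.3,0]],
  [21,[0,0.0009,0],[0,0.4,0]],
  [21,[0,0.0011,0],[0,0.5,0]],
  [21,[0,0.0013,0],[0,0.6,0]],
  [21,[0,0.0015,0],[0,0.7,0]],
  [21,[0,0.0018,0],[0,0.8,0]],
  [21,[0,0.0018,0],[0,0.8,0]],
])

```text
clock: 14.0
ee_pos: [0.4925, -0.0942, 0.1678]
tool_rot: [0.603, -0.314, 0.603, -0.417]
force: [0.8, -0.5, -0.4]
finger_gap: 0.0179
```

Run:
```python
from h import *
rep("w16",True)
a=[cv2.imread(f"pics/w{i}.png")[150:460,220:420] for i in (15,16)]
b=[cv2.resize(cv2.imread(f"pics/w{i}s.png")[180:290,260:350],(254,310),interpolation=cv2.INTER_CUBIC) for i in (15,16)]
cv2.imwrite("pics/cmp5.png",cv2.resize(np.hstack(a+b),(800,273)))
```

```text
pos [-0.0002 -0.0009  0.0241] phi -1.4145511541522813 tilt [-0.0027 -0.0021 -1.    ] gap 0.017926003173936413 F_b [-0.8916  0.4324 -0.2726] T_b [0.4324 0.     0.0037] j6 1.196365330651825 t 14.0
```

View pics/cmp5.png

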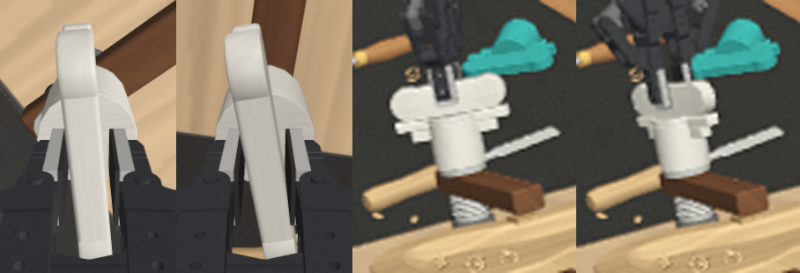

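```bash
cat > ov.py <<'E'
from h import *
def ov(names,out,zs=(.029,.033,.037)):
  S=P(r.camera_params("scene"))
  ims=[]
  for n in names:
    im=cv2.resize(cv2.imread(f"pics/{n}s.png")[185:285,265:345],(400,500),interpolation=cv2.INTER_CUBIC)
    for z,c in zip(zs,((0,0,255),(0,255,0),(255,0,0))):
     for zz in (z-.072,z-.022):
      pts=[]
      for t in np.linspace(0,2*np.pi,60):
        q=proj(S,st+B@np.array([.024*np.cos(t),.024*np.sin(t),zz])); pts.append([(q[0]-265)*5,(q[1]-185)*5])
      cv2.polylines(im,[np.array(pts,np.int32)],True,c,1)
    ims.append(im)
  cv2.imwrite(out,np.hstack(ims))
E
python3 -c "
from ov import *
ov(['w13','w16'],'pics/ov2.png')"
```

```text
(no output)
```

View pics/ov2.png

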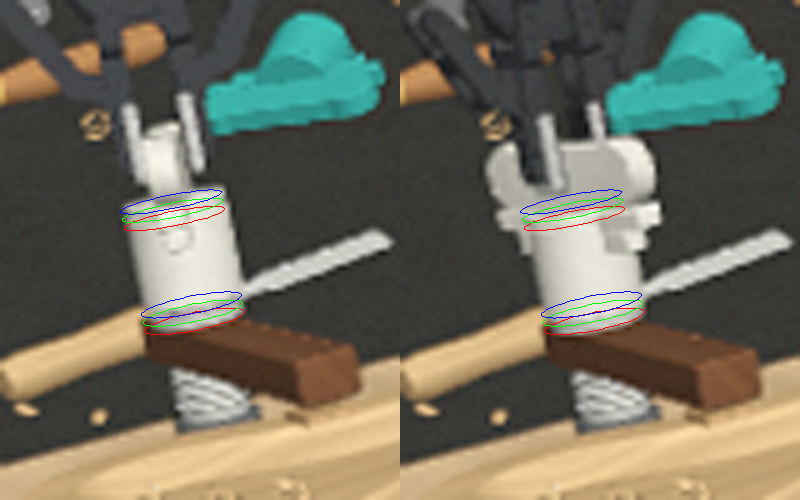

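View pics/w16.png

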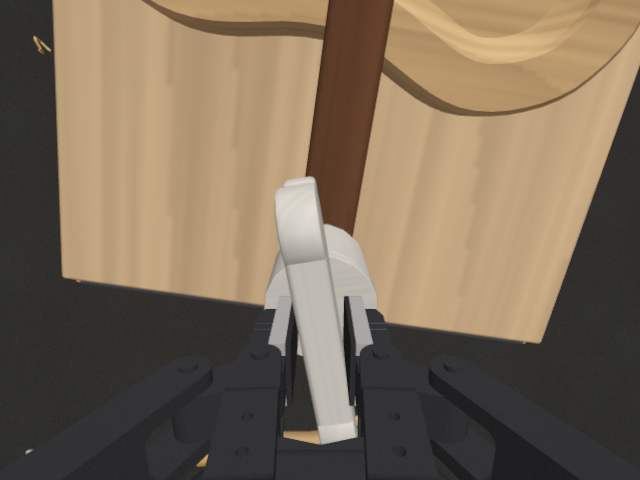

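Emit:
jog_arm([
  [21,[0,0.0002,0],[0,0.1,0]],
  [21,[0,0.0004,0],[0,0.2,0]],
  [21,[0,0.0006,0],[0,0.3,0]],
  [21,[0,0.0009,0],[0,0.4,0]],
])

```text
clock: 14.5
ee_pos: [0.4928, -0.0937, 0.1671]
tool_rot: [0.473, -0.226, 0.71, -0.471]
force: [2.0, -1.3, 0.5]
finger_gap: 0.018
```

Run:
```python
from ov import *
rep("w17",True)
ov(['w16','w17'],'pics/ov3.png')
a=[cv2.imread(f"pics/w{i}.png")[150:460,220:420] for i in (16,17)]
cv2.imwrite("pics/cmp6.png",np.hstack(a))
```

```text
pos [-0.0003 -0.0011  0.0232] phi -1.8110423297735707 tilt [-0.003  -0.0024 -1.    ] gap 0.01801026273724938 F_b [-2.2207  0.4528  0.7616] T_b [0.3413 0.2832 0.0525] j6 1.5940430003954054 t 14.5
```

View pics/cmp6.png

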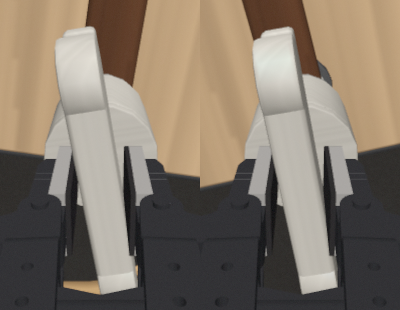

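View pics/ov3.png

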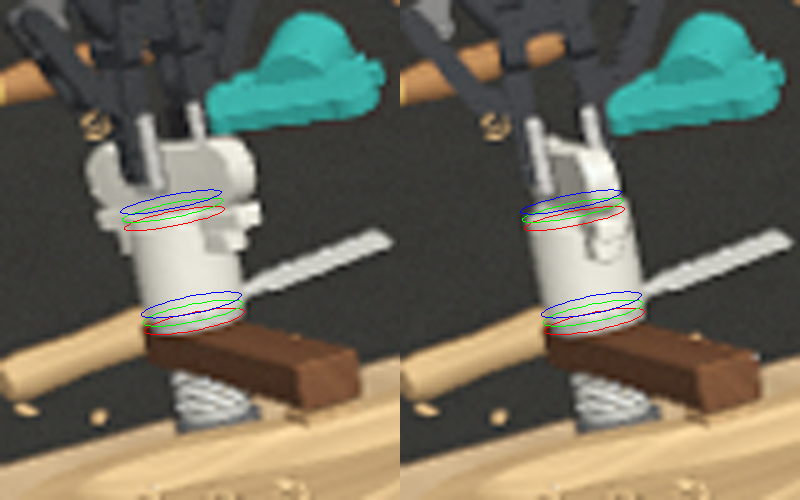

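Emit:
jog_arm([
  [21,[0,0.0002,0],[0,0.1,0]],
  [21,[0,0.0004,0],[0,0.2,0]],
  [21,[0,0.0006,0],[0,0.3,0]],
  [21,[0,0.0009,0],[0,0.4,0]],
])

```text
clock: 15.0
ee_pos: [0.4931, -0.0934, 0.1664]
tool_rot: [0.324, -0.129, 0.789, -0.506]
force: [1.1, -0.1, -1.1]
finger_gap: 0.0178
```

Run:
```python
from ov import *
rep("w18",True)
ov(['w17','w18'],'pics/ov4.png')
a=[cv2.imread(f"pics/w{i}.png")[150:460,220:420] for i in (17,18)]
cv2.imwrite("pics/cmp7.png",np.hstack(a))
```

```text
pos [-0.0005 -0.0011  0.0224] phi -2.2072022304480536 tilt [-0.0035 -0.0024 -1.    ] gap 0.017780488398720182 F_b [-1.0642  0.3404 -1.071 ] T_b [0.3804 0.383  0.0416] j6 1.991341815747337 t 15.0
```

Emit:
jog_arm([
  [21,[0,0.0002,0],[0,0.1,0]],
  [21,[0,0.0004,0],[0,0.2,0]],
])

```text
clock: 15.3
ee_pos: [0.4932, -0.0932, 0.166]
tool_rot: [0.246, -0.079, 0.817, -0.516]
force: [1.6, -0.4, 0.5]
finger_gap: 0.0179
```

Run:
```python
from ov import *
rep("w19",True)
ov(['w18','w19'],'pics/ov5.png')
a=[cv2.imread(f"pics/w{i}.png")[150:460,220:420] for i in (17,18,19)]
cv2.imwrite("pics/cmp8.png",np.hstack(a))
```

```text
pos [-0.0006 -0.0011  0.022 ] phi -2.4024223664285156 tilt [-0.0036 -0.0023 -1.    ] gap 0.01787173852945331 F_b [-1.6434 -0.2478  0.4426] T_b [0.4095 0.4713 0.0534] j6 2.187045195909621 t 15.3
```

View pics/cmp8.png

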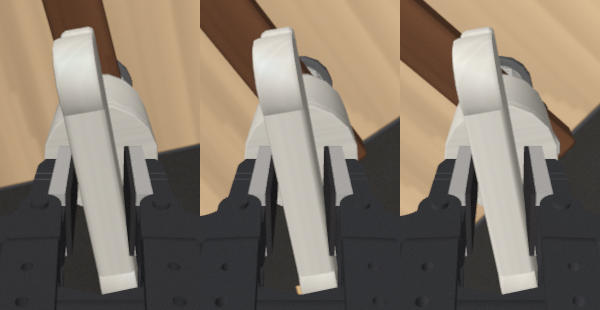

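View pics/ov5.png

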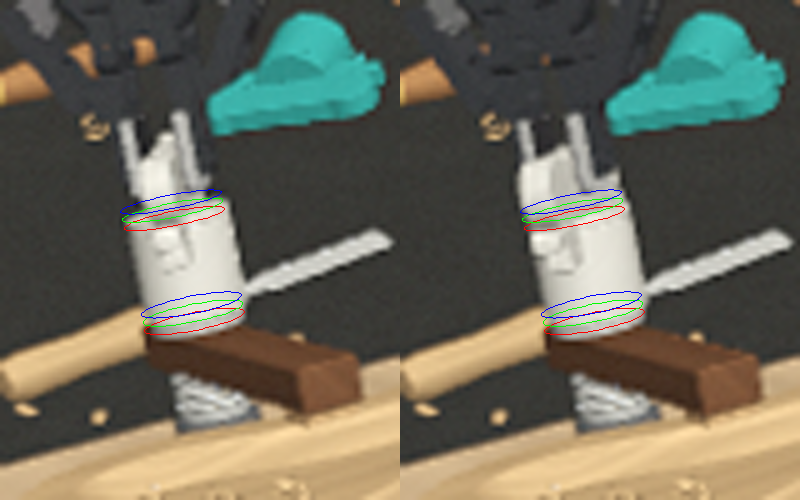

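Emit:
jog_arm([
  [21,[0,0.0002,0],[0,0.08,0]],
  [21,[0,0.0004,0],[0,0.15,0]],
  [21,[0,0.0004,0],[0,0.15,0]],
])

```text
clock: 15.7
ee_pos: [0.4932, -0.0931, 0.1657]
tool_rot: [0.186, -0.041, 0.832, -0.521]
force: [2.0, -0.7, 0.5]
finger_gap: 0.0182
```

Run:
```python
from ov import *
rep("w20",True)
```

```text
pos [-0.0006 -0.001   0.0216] phi -2.546338491116377 tilt [-0.0036 -0.0022 -1.    ] gap 0.01819564237707654 F_b [-2.1471 -0.1143  0.5065] T_b [0.4686 0.3623 0.0065] j6 2.331332086343644 t 15.7
```

Emit:
jog_arm([
  [21,[0,0.0002,0],[0,0.08,0]],
  [21,[0,0.0003,0],[0,0.15,0]],
  [21,[0,0.0003,0],[0,0.15,0]],
])

```text
clock: 16.1
ee_pos: [0.4934, -0.0931, 0.1656]
tool_rot: [0.125, -0.003, 0.844, -0.522]
force: [1.5, -1.1, 1.2]
finger_gap: 0.0179
```

Run:
```python
from ov import *
rep("w21",True)
a=[cv2.imread(f"pics/w{i}.png")[150:460,220:420] for i in (19,20,21)]
cv2.imwrite("pics/cmp9.png",np.hstack(a))
ov(['w20','w21'],'pics/ov6.png')
```

```text
pos [-0.0008 -0.001   0.0215] phi -2.692594050497012 tilt [-0.0041 -0.002  -1.    ] gap 0.01788301571895143 F_b [-1.7069 -0.0149  1.4013] T_b [0.4901 0.4585 0.0165] j6 2.47804543772025 t 16.1
```

View pics/cmp9.png

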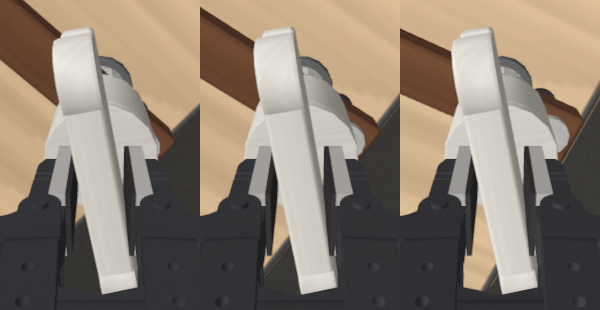

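View pics/ov6.png

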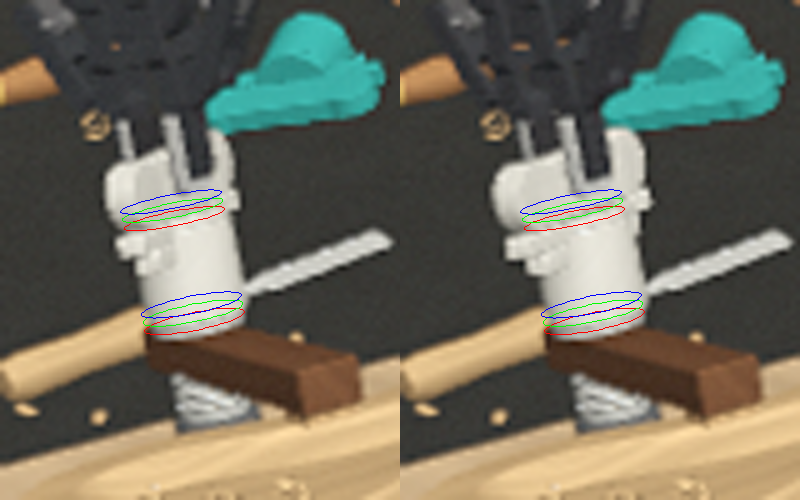

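Run:
```python
from h import *
S=P(r.camera_params("scene"))
for z in (-.045,-.067,-.071):print(proj(S,st+B@np.array([0.015,-.15,z])),proj(S,st+B@np.array([-0.015,-.15,z])))
a=[cv2.resize(cv2.imread(f"pics/w{i}s.png")[240:285,290:345],(390,319),interpolation=cv2.INTER_CUBIC) for i in (6,13,17,19)]
b=[cv2.resize(cv2.imread(f"pics/w{i}s.png")[240:285,290:345],(390,319),interpolation=cv2.INTER_CUBIC) for i in (20,21)]
cv2.imwrite("pics/nose.png",np.vstack([np.hstack([a[0],a[2]]),np.hstack(b)])[:, :])
p,R,s=cur(); print(s["joint_torque"],s["wrist_torque"],R.T@np.array(s["wrist_torque"]))
```

```text
[335.2562 255.3566] [322.5991 258.8066]
[337.1314 265.214 ] [324.526  268.7352]
[337.4711 267.0002] [324.8752 270.5343]
[  0.6677 -45.7723  44.1242   2.0707   1.4629   0.1734] [-0.599  -0.3132 -0.1632] [ 0.6571 -0.0735  0.2155]
```

View pics/nose.png

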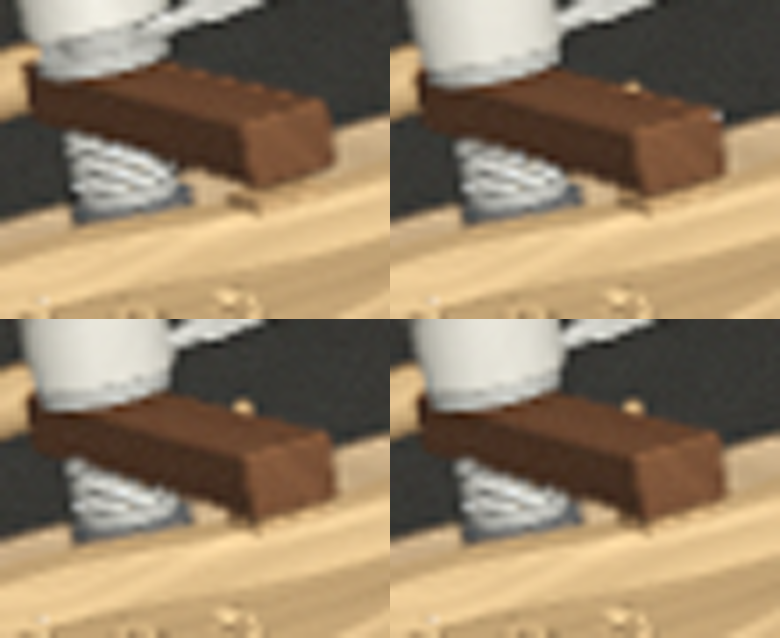

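Emit:
jog_arm([
  [21,[0,0.0,0],[0,0.06,0]],
  [21,[0,0.0002,0],[0,0.12,0]],
  [21,[0,0.0002,0],[0,0.12,0]],
])

```text
clock: 16.5
ee_pos: [0.4935, -0.0931, 0.1656]
tool_rot: [0.076, 0.027, 0.849, -0.522]
force: [1.6, -2.6, 2.9]
finger_gap: 0.0179
```

Run:
```python
from ov import *
rep("w22",True); print(cur()[2]["joint_torque"])
```

```text
pos [-0.0008 -0.001   0.0215] phi -2.8087914618869445 tilt [-0.0044 -0.0019 -1.    ] gap 0.017911592162406884 F_b [-2.2149  0.4651  3.5084] T_b [0.5058 0.4469 0.1988] j6 2.5945385438278774 t 16.5
[  0.7474 -45.4749  43.8484   2.0875   1.4911   0.2745]
```

Emit:
jog_arm([
  [21,[0,0.0,0],[0,0.06,0]],
  [21,[0,0.0,0],[0,0.12,0]],
  [21,[0,0.0,0],[0,0.12,0]],
])

```text
clock: 16.9
ee_pos: [0.4934, -0.0931, 0.1655]
tool_rot: [0.026, 0.058, 0.852, -0.519]
force: [1.2, -2.1, 1.6]
finger_gap: 0.0181
```

Run:
```python
from ov import *
rep("w23",True); print(cur()[2]["joint_torque"])
a=[cv2.imread(f"pics/w{i}.png")[150:460,220:420] for i in (21,22,23)]
cv2.imwrite("pics/cmp10.png",np.hstack(a))
```

```text
pos [-0.0008 -0.001   0.0214] phi -2.9258709056435688 tilt [-0.0042 -0.0019 -1.    ] gap 0.018130233853136928 F_b [-1.6511  0.7203  2.2489] T_b [0.5896 0.3745 0.3326] j6 2.711577024578147 t 16.9
[  0.39   -45.9027  44.4881   1.9802   1.5322   0.3906]
```

View pics/cmp10.png

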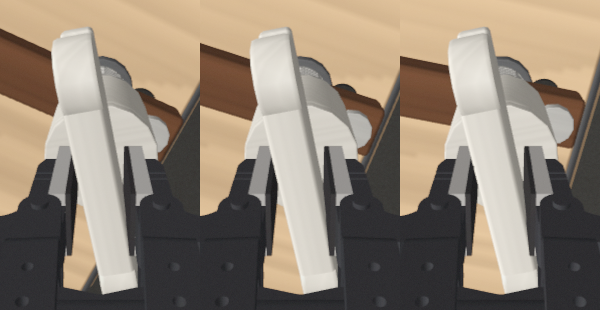

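Emit:
jog_arm([
  [21,[0,0.0,0],[0,0.05,0]],
  [21,[0,0.0,0],[0,0.1,0]],
  [21,[0,0.0,0],[0,0.1,0]],
])

```text
clock: 17.3
ee_pos: [0.4934, -0.093, 0.1654]
tool_rot: [-0.015, 0.083, 0.853, -0.516]
force: [3.1, -1.3, -0.1]
finger_gap: 0.0181
```

Run:
```python
from ov import *
rep("w24",True); print(cur()[2]["joint_torque"])
a=[cv2.imread(f"pics/w{i}.png")[150:460,220:420] for i in (21,23,24)]
cv2.imwrite("pics/cmp11.png",np.hstack(a))
b=[cv2.resize(cv2.imread(f"pics/w{i}s.png")[240:285,290:345],(390,319),interpolation=cv2.INTER_CUBIC) for i in (21,24)]
cv2.imwrite("pics/nose2.png",np.hstack(b))
```

```text
pos [-0.0008 -0.001   0.0213] phi -3.022777119944897 tilt [-0.0041 -0.002  -1.    ] gap 0.01807532943533079 F_b [-3.3209  0.461   0.078 ] T_b [0.547  0.4775 0.3821] j6 2.8084368881267583 t 17.3
[  0.1864 -46.1994  44.6144   2.1898   1.5122   0.4468]
```

View pics/cmp11.png

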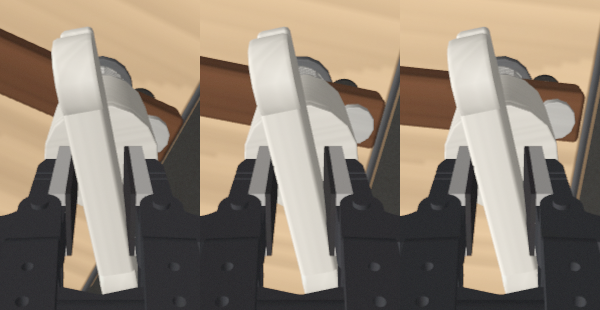

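View pics/nose2.png

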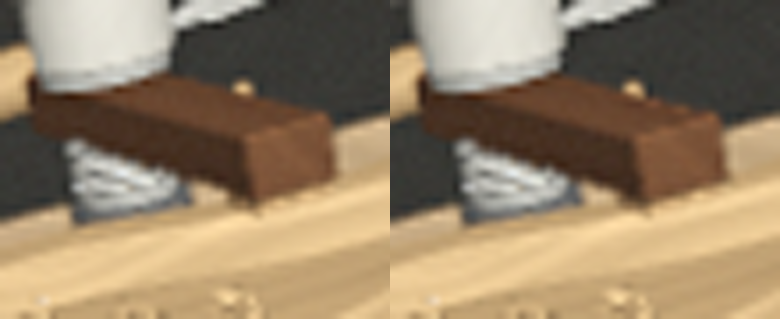

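Emit:
jog_arm([
  [21,[0,0.0,0],[0,0.05,0]],
  [21,[0,0.0,0],[0,0.1,0]],
  [21,[0,0.0,0],[0,0.15,0]],
  [21,[0,0.0,0],[0,0.15,0]],
])

```text
clock: 17.8
ee_pos: [0.4935, -0.0929, 0.1654]
tool_rot: [-0.078, 0.121, 0.849, -0.508]
force: [1.7, -0.4, 0.4]
finger_gap: 0.0179
```

Run:
```python
from ov import *
rep("w25",True); print(cur()[2]["joint_torque"])
a=[cv2.imread(f"pics/w{i}.png")[150:460,220:420] for i in (21,24,25)]
cv2.imwrite("pics/cmp12.png",np.hstack(a))
```

```text
pos [-0.0008 -0.001   0.0212] phi 3.1129780806478777 tilt [-0.0041 -0.0022 -1.    ] gap 0.017869946405557724 F_b [-1.7885 -0.2392  0.2868] T_b [0.4392 0.493  0.5537] j6 2.955930429156292 t 17.8
[ -0.4249 -46.4837  44.7802   2.3915   1.3462   0.6026]
```

View pics/cmp12.png

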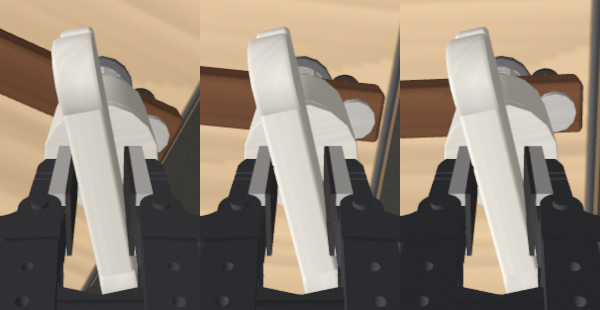

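Run:
```python
from h import *
for i in (17,18,19,20,21,22,23,24,25):
    a=cv2.imread(f"pics/w{i}.png")
    o=[]
    for row in (195,215,365,390,410):
        g=a[row,270:380].astype(int); m=(g.max(1)-g.min(1)<28)&(g.min(1)>95)
        # longest run
        best=(0,0);s=None
        for k,v in enumerate(list(m)+[False]):
            if v and s is None: s=k
            if not v and s is not None:
                if k-s>best[1]-best[0]: best=(s,k)
                s=None
        o.append((best[0]+270,best[1]+270))
    print(i,o)
```

```text
17 [(274, 316), (273, 320), (305, 345), (311, 348), (315, 355)]
18 [(273, 316), (273, 320), (305, 345), (311, 348), (315, 356)]
19 [(273, 316), (273, 326), (304, 346), (310, 348), (315, 356)]
20 [(274, 317), (274, 328), (305, 346), (310, 348), (314, 355)]
21 [(273, 316), (272, 338), (306, 346), (311, 348), (316, 357)]
22 [(271, 314), (270, 339), (306, 346), (312, 348), (317, 357)]
23 [(270, 313), (270, 339), (306, 346), (313, 348), (318, 357)]
24 [(270, 312), (270, 339), (306, 346), (313, 348), (318, 357)]
25 [(270, 311), (270, 340), (306, 346), (313, 348), (319, 357)]
```

Run:
```python
from h import *
names=["s5"]+[f"w{i}s" for i in (6,9,13,14,15,16,17,18,19,20,21,22,23,24,25)]
for n in names:
    g=cv2.GaussianBlur(cv2.cvtColor(cv2.imread(f"pics/{n}.png"),cv2.COLOR_BGR2GRAY).astype(float),(0,0),0.7)
    o=[]
    for col in (328,330,332,334):
        c=g[255:280,col]; th=105
        k=[j for j in range(len(c)-1) if c[j]<th<=c[j+1]]
        o.append([round(255+j+(th-c[j])/(c[j+1]-c[j]),2) for j in k][-1:] )
    # hub bottom column 300..: 
    print(n,o)
```

```text
s5 [[np.float64(265.42)], [np.float64(264.89)], [np.float64(264.24)], [np.float64(263.14)]]
w6s [[np.float64(265.51)], [np.float64(264.97)], [np.float64(264.28)], [np.float64(263.21)]]
w9s [[np.float64(265.43)], [np.float64(264.93)], [np.float64(264.25)], [np.float64(263.16)]]
w13s [[np.float64(265.47)], [np.float64(264.96)], [np.float64(264.27)], [np.float64(263.16)]]
w14s [[np.float64(265.45)], [np.float64(264.89)], [np.float64(264.28)], [np.float64(263.19)]]
w15s [[np.float64(265.46)], [np.float64(264.99)], [np.float64(264.29)], [np.float64(263.22)]]
w16s [[np.float64(266.16)], [np.float64(265.44)], [np.float64(264.9)], [np.float64(264.15)]]
w17s [[np.float64(266.27)], [np.float64(265.76)], [np.float64(265.2)], [np.float64(264.38)]]
w18s [[np.float64(266.49)], [np.float64(266.16)], [np.float64(265.36)], [np.float64(264.87)]]
w19s [[np.float64(266.65)], [np.float64(266.13)], [np.float64(265.39)], [np.float64(264.98)]]
w20s [[np.float64(266.66)], [np.float64(266.21)], [np.float64(265.57)], [np.float64(264.9)]]
w21s [[np.float64(266.68)], [np.float64(266.2)], [np.float64(265.48)], [np.float64(264.91)]]
w22s [[np.float64(266.67)], [np.float64(266.36)], [np.float64(265.65)], [np.float64(264.89)]]
w23s [[np.float64(267.04)], [np.float64(266.36)], [np.float64(265.71)], [np.float64(265.13)]]
w24s [[np.float64(267.01)], [np.float64(266.36)], [np.float64(265.69)], [np.float64(265.1)]]
w25s [[np.float64(266.96)], [np.float64(266.34)], [np.float64(265.61)], [np.float64(265.09)]]
```

Emit:
jog_arm([
  [21,[0,0,0],[0,-0.1,0]],
  [28,[0,0,0],[0,-0.17,0]],
  [36,[0,0,0],[0,-0.17,0]],
  [36,[0,0,0],[0,-0.17,0]],
  [36,[0,0,0],[0,-0.17,0]],
])

```text
clock: 18.4
ee_pos: [0.4933, -0.0929, 0.1653]
tool_rot: [-0.006, 0.077, 0.853, -0.517]
force: [-0.2, -1.1, -0.0]
finger_gap: 0.0308
```

Emit:
jog_arm([
  [36,[0,-0.02,0],[0,0,0]],
  [36,[0,-0.06,0],[0,0,0]],
  [36,[0,-0.09,0],[0,0,0]],
  [36,[0,-0.1,0],[0,0,0]],
  [36,[0,-0.1,0],[0,0,0]],
])

```text
clock: 18.9
ee_pos: [0.4811, -0.139, 0.2542]
tool_rot: [-0.006, 0.078, 0.853, -0.517]
force: [-0.3, 0.5, -0.4]
finger_gap: 0.0306
```

Run:
```python
from ov import *
rep("w26",True);M=P(r.camera_params("wrist")); np.save("w26.npy",M)
ov(["w25","w26"],"pics/ov7.png",(.027,.029,.031))
```

```text
pos [-0.0008 -0.0006  0.1221] phi -3.001217881535562 tilt [-0.0055 -0.0018 -1.    ] gap 0.03059728157773449 F_b [ 0.371  -0.1356 -0.5482] T_b [ 0.4165 -0.0087 -0.0552] j6 2.6868272519516454 t 18.9
```

View pics/w26.png

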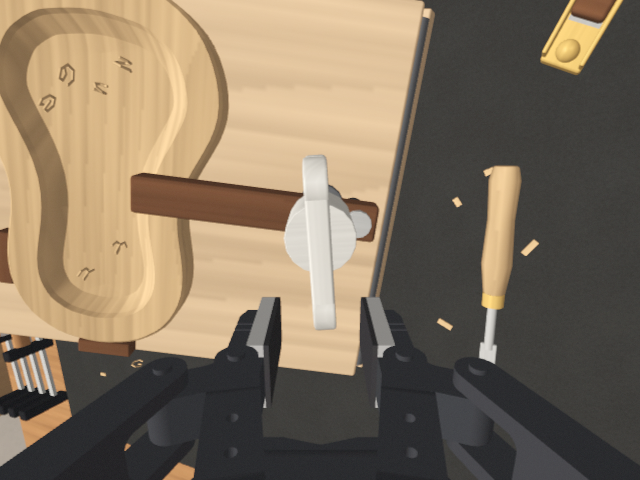

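View pics/ov7.png

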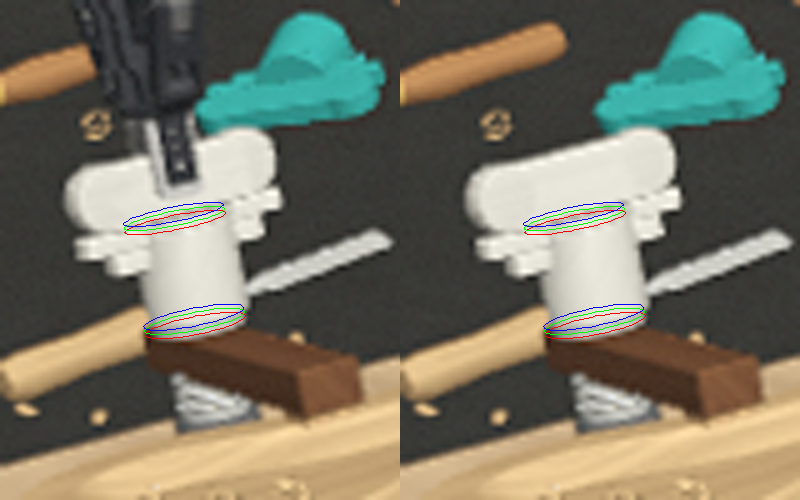

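Run:
```python
from h import *
M=np.load("w26.npy")
for a in (-2.95,-3.0,-3.05,-3.1):
  for z in (.027,.029,.031,.034):
    d=np.array([np.cos(a),np.sin(a),0])
    print(a,z,[proj(M,st+B@(d*s*.055+[0,0,z+.01])).round(1) for s in (1,-1)], proj(M,st+B@np.array([0,-.15,-.049])).round(1),proj(M,st+B@np.array([0,-.15,-.045])).round(1))
for n in ["s5","w25s","w26s"]:
    g=cv2.GaussianBlur(cv2.cvtColor(cv2.imread(f"pics/{n}.png"),cv2.COLOR_BGR2GRAY).astype(float),(0,0),0.7)
    o=[]
    for col in (328,330,332,334):
        c=g[255:280,col]; th=105
        k=[j for j in range(len(c)-1) if c[j]<th<=c[j+1]]
        o.append([round(float(255+j+(th-c[j])/(c[j+1]-c[j])),2) for j in k][-1:] )
    print(n,o)
a=cv2.imread("pics/w26.png"); cv2.imwrite("pics/w26c.png",cv2.resize(a[140:350,110:400],(800,579),interpolation=cv2.INTER_CUBIC))
```

```text
-2.95 0.027 [array([315.7, 157.2]), array([325.4, 334. ])] [131.1 191.3] [128.8 192.2]
-2.95 0.029 [array([315.7, 157.5]), array([325.4, 335.6])] [131.1 191.3] [128.8 192.2]
-2.95 0.031 [array([315.6, 157.8]), array([325.4, 337.3])] [131.1 191.3] [128.8 192.2]
-2.95 0.034 [array([315.5, 158.4]), array([325.5, 339.8])] [131.1 191.3] [128.8 192.2]
-3.0 0.027 [array([320.7, 157. ]), array([321. , 334.1])] [131.1 191.3] [128.8 192.2]
-3.0 0.029 [array([320.7, 157.4]), array([321. , 335.7])] [131.1 191.3] [128.8 192.2]
-3.0 0.031 [array([320.7, 157.7]), array([321. , 337.4])] [131.1 191.3] [128.8 192.2]
-3.0 0.034 [array([320.7, 158.2]), array([321. , 339.9])] [131.1 191.3] [128.8 192.2]
-3.05 0.027 [array([325.7, 157.1]), array([316.7, 334. ])] [131.1 191.3] [128.8 192.2]
-3.05 0.029 [array([325.7, 157.5]), array([316.6, 335.6])] [131.1 191.3] [128.8 192.2]
-3.05 0.031 [array([325.7, 157.8]), array([316.6, 337.3])] [131.1 191.3] [128.8 192.2]
-3.05 0.034 [array([325.8, 158.3]), array([316.6, 339.8])] [131.1 191.3] [128.8 192.2]
-3.1 0.027 [array([330.6, 157.5]), array([312.3, 333.7])] [131.1 191.3] [128.8 192.2]
-3.1 0.029 [array([330.7, 157.8]), array([312.3, 335.3])] [131.1 191.3] [128.8 192.2]
-3.1 0.031 [array([330.8, 158.2]), array([312.2, 337. ])] [131.1 191.3] [128.8 192.2]
-3.1 0.034 [array([330.9, 158.7]), array([312.1, 339.5])] [131.1 191.3] [128.8 192.2]
s5 [[265.42], [264.89], [264.24], [263.14]]
w25s [[266.96], [266.34], [265.61], [265.09]]
w26s [[266.86], [266.3], [265.56], [265.02]]
```

View pics/w26c.png

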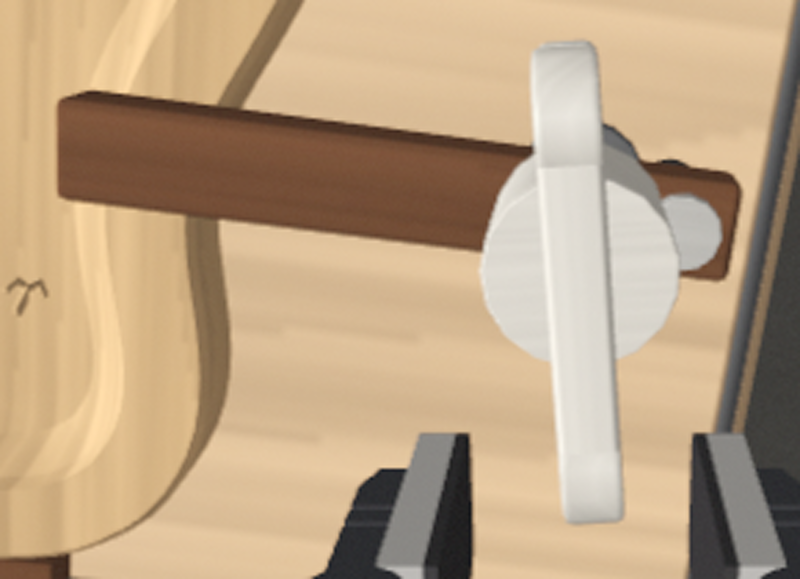

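Run:
```python
from h import *
snap("top","tend")
a=cv2.imread("pics/top0.png");b=cv2.imread("pics/tend.png")
cv2.imwrite("pics/cmpt.png",np.hstack([a[60:400,100:500],b[60:400,100:500]]))
```

```text
(no output)
```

View pics/cmpt.png

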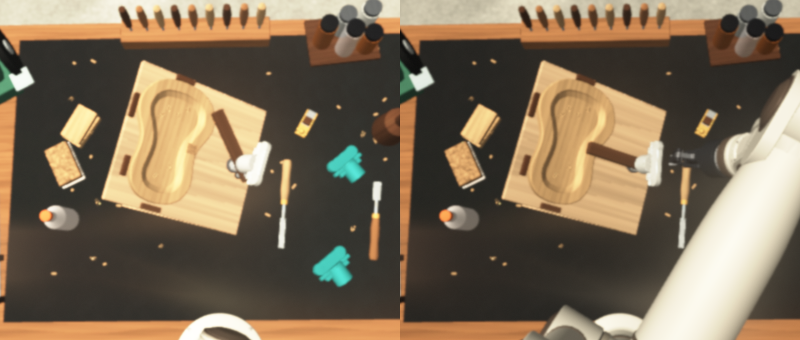

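The top view shows the strap over the pad, the gripper clear of the nut, and every bystander in view where it was. The arm hides the chisel and the mallet, but it passed well above them.

```bash
python3 -c "
from station import r
print(r.job_done())"
```

```text
the job is handed in; nothing more can be done
None
```

The ukulele body is clamped and the job is handed in at about 19 s, with no verdict reported.

**What I did:**
- I gripped the strap's nose and swung it about 0.8 rad, until it lay over the cork pad.
- With the fingers loosely straddling the wing, I turned the nut backward in steps. The pictures showed it drop at about 1.1 rad.
- The nut went one more step of about 0.15 rad backward, because I saw the drop one picture late. I then ran it forward until it stopped against the pressed-down strap, and let go.

**What the last checks showed:**
- **Strap position:** the nose is within about 2 px of where it should be over the pad.
- **Strap height:** it came down by about 4 mm in the scene camera, stopped moving over the last turns, and stayed down after I let go.
- **Torque:** it rose to about 0.55 N m at the stop, above the 0.2 to 0.35 N m given for pressing.
- **Nut height:** nut_grip is near 29 mm beyond stud_tip, to about 1 to 2 mm.
- **Bystanders:** those in the last top view stood unmoved. The arm hid the chisel and the mallet in it, so I did not check those two.

**What disagreed:** the nut turned about 4.1 rad forward from the drop, against the roughly 3.5 rad in the text. I take the extra as give in the clamped stack, since the strap had already stopped moving. An automatic edge reading also suggested a drop too early; I checked the pictures and rejected it.

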